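# Nest the wax-melting pans with their handles fanned

### The job

Put the three wax-melting pans away as one nest on the bench: the middle pan, which was dropped into the large one with its handle on top of the large pan's handle, must come fully home in it, and the small pan fully home in the middle one, each standing level on the floor of the pan below with spout nested in spout and the three handles fanned clear of one another. Leave the large pan where it stands, without dragging or turning it along, do not let the small pan drop, and leave the mould beside them and the dosing cup undisturbed.

Things in the scene. Friction and masses are not known exactly. Their poses are not given: they have to be found in the camera images.
- large_pan_centre (a point): Largest of three open steel melting pans, loose, 1.6 kg: on its axis, half-way up; z up, x towards its spout. Rim 136 mm across, 54 mm high, foot 116 mm, walls 3 mm, floor 4 mm. The spout is a rounded bulge of the wall, 46 degrees wide, 15 mm out at the rim, nil at the foot; it nests only in the next pan's spout, else the pan rides 5 to 15 mm high. Handle 155 degrees ccw (from above) of x.
- large_pan_grip (a point): Middle of the black grip of the large pan's handle, axes as the pan's: 144.6 mm from the pan's axis, 79.9 mm above its foot. On every pan a steel strap 17 mm wide, 5 mm thick leaves the rim 2 mm below its top, rising outwards at 20 degrees; after 34 mm it becomes the grip, 95 mm long, 20 mm wide, 20 mm high.
- middle_pan_centre (a point): Middle pan, 0.34 kg, same kind: on its axis, half-way up, axes likewise. Rim 125 mm, 58 mm high, foot 105 mm. Starts perched in the large pan, 13 mm high, spout 23 to 29 degrees cw of the large one's. Handle opposite its spout. Home, it is 6 mm above the large centre; it turns 7 to 10 degrees either way; pushed on (over some 4 N at the grip) it wedges, rides up and drags the large pan round.
- middle_pan_grip (a point): Middle of the black grip of the middle pan's handle, axes as the pan's: 139.1 mm from the pan's axis, 83.9 mm above its foot. At the start it lies on the large pan's grip; home, it stands 25 degrees ccw of it and 10 mm higher at the same radius.
- small_pan_centre (a point): Small pan, 0.26 kg, same kind, on the bench at the right: on its axis, half-way up, axes likewise. Rim 114 mm, 62 mm high, foot 94 mm. Handle 205 degrees ccw of its spout, so at home it stands 25 degrees ccw of the middle one's, with only 22 to 27 mm between the grips near the pan. Home, it is 6 mm above the middle pan's centre; same play and wedging as the middle pan.
- small_pan_grip (a point): Middle of the black grip of the small pan's handle, axes as the pan's: 133.6 mm from the pan's axis, 87.9 mm above its foot. Graspable across its 20 mm width; near the pan, 90 to 115 mm from its axis, the weight tips it least.
- mould_near: Bystander: silicone candle mould, upright, 67 mm across, 88 mm high; origin under its centre.
- dosing_cup: Bystander: open steel dosing cup, 64 mm across, 71 mm high; origin under its centre.

How it is judged (in metres and radians):
At the end, for the whole second after the job is handed in: The large pan stands flat on the bench; the middle pan in the large one and the small pan in the middle one each stand within 2 mm of the floor below, within 6 mm of its axis, level with it within 2.5 degrees, spout within 11.5 degrees of its spout; all at rest and released (z of middle_pan_centre in the frame of large_pan_centre between 0.003 and 0.008 m and horizontal distance between middle_pan_centre and large_pan_centre below 0.006 m and angle between the z axis of middle_pan_centre and the z axis of large_pan_centre, either way round below 0.045 rad and angle between the x axis of middle_pan_centre and the x axis of large_pan_centre, either way round below 0.2 rad and z of small_pan_centre in the frame of middle_pan_centre between 0.003 and 0.008 m and horizontal distance between small_pan_centre and middle_pan_centre below 0.006 m and angle between the z axis of small_pan_centre and the z axis of middle_pan_centre, either way round below 0.045 rad and angle between the x axis of small_pan_centre and the x axis of middle_pan_centre, either way round below 0.2 rad and angle between large_pan_centre's own z axis and vertical below 0.03 rad and height (world z) of large_pan_centre below 0.032 m and linear speed of each of small_pan, middle_pan below 0.02 m/s); the robot touches nothing.
It fails at once if the large pan is dragged over 40 mm or turned so that its grip moves over 50 mm (distance of large_pan_centre from where it was at the start of the episode above 0.04 m or distance of large_pan_grip from where it was at the start of the episode above 0.05 m).
It fails at once if the small pan falls freely (faster than 0.7 m/s out of the fingers) (contact force between the fingers and small_pan below 0.2 N and linear speed of small_pan above 0.7 m/s).
It fails at once if the mould or the dosing cup is shifted by over 20 mm (distance of any of mould_near, dosing_cup from where it was at the start of the episode above 0.02 m).
It also fails if it takes over 69 s, if anything falls off the work surface, if the arm or the gripper's body presses on something with over 40 N, if the wrist force passes 120 N, or if a joint passes its speed limit or range.

### The arm

A 6-joint arm with a two-finger parallel gripper is mounted at the origin on a cart in front of the work surface, level with it; the furniture and walls round the work are solid. World frame = base frame: x ahead of the robot, y to its left, z up, the work surface at z = 0. Lengths are in m, angles in degrees, forces in N, time in s.
With the tool pointing down it reaches from about 0.4 to 0.825 m from the base axis. Payload 7 kg.
Tool frame: the origin (TCP) lies between the finger pads; the fingertips stand 19 mm ahead of it and the grasp point (between the pads) is the TCP (r.tip_extent is the distance from the TCP to the fingertips, in m); z points along the fingers, y is the direction in which the jaws open and shut (so a half turn about z gives the same grasp; the last joint's range is limited). The gripper opens to 88 mm and grips with 3 to 60 N. Pads are 19 mm wide; open, the fingers measure 130 mm over their backs; the gripper's body (78 mm by 193 mm) begins 47 mm behind the grasp point.
Start: joints at [-59.124, 20.546, 0.682, 0, -70.136, -16.507], TCP at [0.167, -0.654, 0.246] pointing down, gripper open.
Joint ranges: [-176.03, 176.03], [-82.01, 121.73], [-58.28, 71.71], [-173.87, 95.51], [-174.79, -0.11], [-173.66, 173.66]. Speed limits (degrees/s): [136.94, 136.94, 172.46, 180, 180, 180].

### API

Orientations are given as [roll, pitch, yaw] about the fixed x, y, z axes, in that order (R = Rz(yaw) Ry(pitch) Rx(roll)).
In Python, from plant import r, capture, workorder, spotter gives the robot as it stands.
- The arm moves only by the tool step_arm, never from a script. Its argument "motion" is a list of rows, each a list of 5 numbers: the finger opening in m, from 0 to 0.0876, then the shift along the tool's x, y, z in m, then the turn about the tool's z in rad. In form: [[grip, dx, dy, dz, roll], ...]. A call has 1 to 5 rows; each row is the pose to reach, as a shift and turn from the pose commanded when the call began, along the tool's axes at that moment; what a row does not reach only later rows make up. A row lasts 1/8 s, in which the tool goes at most 62.5 mm and 10.7 degrees, less where a joint would pass 70% of its speed; a pose out of reach is approached as far as the arm can. A call with a gripper value outside its range is refused whole. The fingers move at their own pace and stop on an object; "newtons" is the grip in N (left out, the last holds). Time passes only in rows, so rows that repeat a pose let the fingers close. It gives the time, the measured TCP pose, the force and the opening at its end, in the units of the state.
- r.get_state(): the state, without advancing time (a new reading comes with each control period).
- capture(name): name is "scene" or "side" or "wrist"; returns a dict with "image" (420x560x3 uint8, red, green, blue), "z_map" (420x560 float32, m along the optical axis (not along the pixel's ray), 0 where there is no reading), "fx", "fy", "cx", "cy" (pixels), "pose" (4x4, takes a point from camera to world coordinates). Camera axes: x right, y down, z forward; pixel columns grow to the right and rows downward; lengths in m; the calibration is good to about 2 mm. A picture is of the moment at which its call begins.
- workorder.close_job(): hands the job in, once; it reports no verdict.
Trained networks look in the newest picture that a camera, given by its name, has taken for a name from the list of things; names that differ only in an ending like _2 or _b are one class to them, and where a whole thing is asked for, a point or a joint stands for the part that bears it (a point fixed in the world has none). Each returns a list of dicts, best first, with "p" (0 to 1); they miss things now and then, are a little off and sometimes report something else, mostly with a low value. They report only what shows in the picture. A call takes as long as a camera call.
- spotter.regions_of(camera, label): "mask" (420x560 bool, what is visible of it).
- spotter.tip_of(camera, label): "location" ([x, y, z] in m, in world coordinates, good to about 4 mm: a listed point, or the origin of a listed thing).
The state is a dict: "time_s": time; "joints": joint angles; "qd": joint speeds; "joint_torque": joint torques, N m; "tcp_pos": TCP position; "eef_rot": TCP orientation; "contact_force": force on the tool from outside, world axes, zero at the start; "moment": the same for the moment, N m; "gripper_width": finger opening in m.
Only numpy, scipy, OpenCV 4.12 (cv2) and the standard library are available. Lean on these libraries where they do the work, as an engineer would, in place of code of your own. Each camera call takes 0.05 s, during which the arm holds its last target.

## Working session

There is one attempt and no reset: what is moved stays moved. The work goes in short steps, Python scripts to look and compute and a tool call to move; the robot and the scene stay as the last step left them, time stands still between calls to the robot, and variables do not carry over. Pictures are saved under pics/ and viewed, and the job is handed in when it is done.

Besides the shell and the picture viewer there is one more tool, called after ">>>" by a JSON object that holds its "op" and its "data". step_arm: Moves the arm, as the interface text tells. Its arguments: {"type":"object","properties":{"motion":{"type":"array","items":{"type":"array","items":{"type":"number"}}},"newtons":{"type":"number"}},"required":["motion"]}

```bash
ls; mkdir -p pics; python3 - <<'E'
from plant import r, capture, workorder, spotter
import cv2
for n in ["scene","side","wrist"]:
    c=capture(n); cv2.imwrite(f"pics/{n}0.png",c["image"][:,:,::-1])
    print(n,c["fx"],c["cx"],c["cy"],c["pose"].round(3).tolist())
    for l in ["large_pan_centre","large_pan_grip","middle_pan_centre","middle_pan_grip","small_pan_centre","small_pan_grip","mould_near","dosing_cup"]:
        t=spotter.tip_of(n,l)
        print(l,[(round(d["p"],2),[round(float(v),4) for v in d["location"]]) for d in t[:3]])
print(r.get_state(), r.tip_extent)
E
```

```text
pics
scene 509.10770101319724 276.8714095304598 210.96592059003657 [[-0.428, -0.799, 0.422, -0.032], [-0.904, 0.374, -0.207, 0.325], [0.008, -0.47, -0.882, 1.374], [0.0, 0.0, 0.0, 1.0]]
large_pan_centre [(0.75, [0.6115, 0.1733, 0.0317])]
large_pan_grip [(0.7, [0.6911, -0.3189, 0.0039]), (0.61, [0.493, 0.2511, 0.0752])]
middle_pan_centre [(0.97, [0.612, 0.1752, 0.042])]
middle_pan_grip [(0.57, [0.4959, 0.2487, 0.1039])]
small_pan_centre [(0.55, [0.5689, -0.1553, 0.0316])]
small_pan_grip [(0.87, [0.4983, -0.2616, 0.0855])]
mould_near [(0.95, [0.6924, -0.3185, 0.0032])]
dosing_cup [(0.6, [0.6886, 0.383, -0.0006])]
side 403.358851296366 272.9011393437497 218.97993074064152 [[0.999, -0.038, 0.036, 0.531], [-0.051, -0.568, 0.822, -0.792], [-0.011, -0.822, -0.569, 0.637], [0.0, 0.0, 0.0, 1.0]]
large_pan_centre [(0.67, [0.614, 0.1716, 0.028])]
large_pan_grip [(0.81, [0.4924, 0.2484, 0.0793]), (0.23, [0.4919, 0.2432, 0.0963])]
middle_pan_centre [(0.82, [0.6172, 0.178, 0.0488]), (0.23, [0.6871, -0.3155, 0.0002])]
middle_pan_grip [(0.76, [0.4965, 0.2487, 0.0952])]
small_pan_centre [(0.7, [0.566
[... 464 characters left out ...]
ld_near []
dosing_cup []
{'time_s': 1.35, 'joints': array([-5.91226747e+01,  2.05459996e+01,  6.81521381e-01,  1.46021896e-03,
       -7.01349072e+01, -1.65054980e+01]), 'qd': array([-0.00669622, -0.07051629,  0.07628235, -0.00333938, -0.02508493,
        0.05544068]), 'joint_torque': array([-2.81366465e-05, -5.82386756e+01,  2.93300682e+01,  7.00250566e+00,
        1.25123688e-02, -7.55953874e-05]), 'tcp_pos': array([ 0.16749931, -0.65387148,  0.24556659]), 'eef_rot': array([-1.79999021e+02, -1.14213144e-03, -1.65627676e+02]), 'contact_force': array([ 0.36681268,  1.29437322, -0.41214066]), 'moment': array([-0.00022781,  0.0051118 ,  0.05997548]), 'gripper_width': 0.08775695372901537} 0.019
```

View images.

View pics/scene0.png

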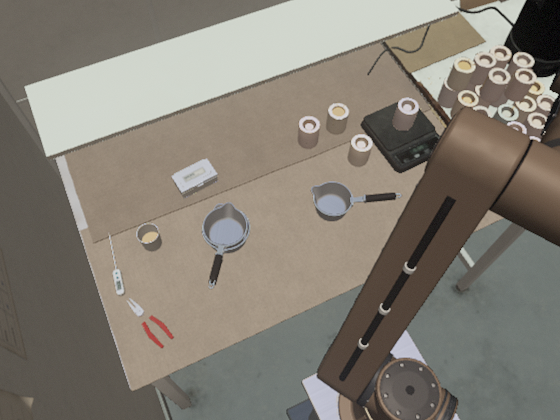

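View pics/side0.png

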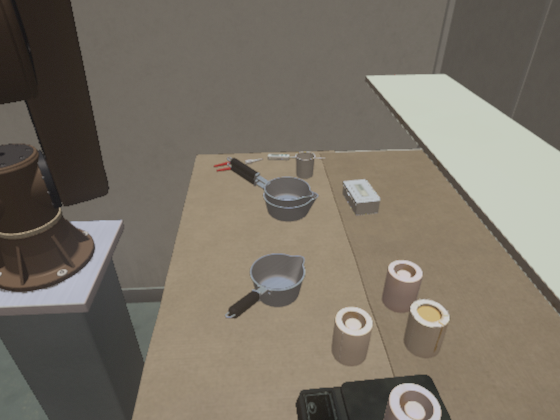

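```bash
cat > h.py <<'E'
from plant import r, capture, workorder, spotter
import numpy as np, cv2
from scipy.optimize import least_squares
def cloud(c):
    z=c["z_map"].astype(float); v,u=np.mgrid[0:z.shape[0],0:z.shape[1]]
    P=np.stack([(u-c["cx"])/c["fx"]*z,(v-c["cy"])/c["fy"]*z,z],-1)
    W=P@c["pose"][:3,:3].T+c["pose"][:3,3]
    W[z==0]=np.nan
    return W
def circ(p,R=None):
    f=lambda q: np.hypot(p[:,0]-q[0],p[:,1]-q[1])-(q[2] if R is None else R)
    s=least_squares(f,[p[:,0].mean(),p[:,1].mean(),.06],loss="soft_l1",f_scale=.002)
    return s.x, np.abs(s.fun).mean()
E
cat > meas.py <<'E'
from h import *
import sys
def run(cams):
  for n in cams:
    c=capture(n); W=cloud(c); img=c["image"]; g=img.max(2)
    for l in ["small_pan_centre","middle_pan_centre","large_pan_centre"]:
        ms=spotter.regions_of(n,l)
        if not ms: print(n,l,"none"); continue
        m=ms[0]["mask"]; p=W[m]; gg=g[m]; ok=~np.isnan(p[:,0]); p=p[ok]; gg=gg[ok]
        dark=gg<60
        b=p[dark&(p[:,2]>.05)&(p[:,2]<.16)]
        print(n,l,"p",round(ms[0]["p"],2),"n",len(p),"z pct",np.percentile(p[:,2],[1,50,99]).round(3))
        if len(b)>10:
            q=b[:,:2]; mn=np.median(q,0); d=np.linalg.svd(q-mn)[2][0]
            if d[0]>0:d=-d
            t=(q-mn)@d
            k=np.polyfit(t,b[:,2],1)
            print("   grip mean",b.mean(0).round(4),"dir",np.degrees(np.arctan2(d[1],d[0])).round(1)%360,"ext",np.percentile(t,[1,99]).round(3),"slope",np.degrees(np.arctan(k[0])).round(1), "mid top",(mn+d*(np.percentile(t,1)+np.percentile(t,99))/2).round(4),"z",np.polyval(k,(t.min()+t.max())/2).round(4))
        s=p[~dark]
        for lo in np.arange(.035,.085,.005):
            a=s[(s[:,2]>=lo)&(s[:,2]<lo+.005)]
            if len(a)>25:
                x,e=circ(a); print("   band",lo.round(3),len(a),x.round(4),e.round(4))
if __name__=="__main__": run(sys.argv[1:])
E
python3 meas.py scene side; python3 - <<'E'
from h import *
W=cloud(capture("scene"))
for u,v in [(300,60),(100,110),(195,175),(250,300)]: print(u,v,W[v,u].round(3))
E
```

```text
scene small_pan_centre p 0.82 n 1584 z pct [-0.002  0.036  0.109]
   grip mean [ 0.4947 -0.2656  0.0948] dir 239.8 ext [-0.037  0.041] slope 18.8 mid top [ 0.4948 -0.2668] z 0.0952
   band 0.035 66 [ 0.5673 -0.1503  0.0523] 0.002
   band 0.04 53 [ 0.5674 -0.1499  0.0523] 0.0018
   band 0.045 61 [ 0.5675 -0.1498  0.0539] 0.0018
   band 0.05 68 [ 0.5678 -0.1488  0.0549] 0.0027
   band 0.055 74 [ 0.5664 -0.1509  0.0552] 0.0025
   band 0.06 143 [ 0.5667 -0.1513  0.0566] 0.003
   band 0.065 61 [ 0.5629 -0.1564  0.0604] 0.0067
scene middle_pan_centre p 0.86 n 1742 z pct [0.014 0.039 0.124]
   grip mean [0.4902 0.2462 0.1097] dir 147.7 ext [-0.037  0.044] slope 16.4 mid top [0.4908 0.2476] z 0.1096
   band 0.035 55 [0.6148 0.173  0.0529] 0.0018
   band 0.04 60 [0.6131 0.1732 0.0552] 0.0021
   band 0.045 52 [0.6133 0.1738 0.0564] 0.0021
   band 0.05 69 [0.6131 0.1736 0.0573] 0.0025
   band 0.055 60 [0.6131 0.1735 0.0582] 0.0027
   band 0.06 75 [0.6129 0.1733 0.0599] 0.003
   band 0.065 76 [0.6131 0.1733 0.0604] 0.0035
   band 0.07 130 [0.6131 0.1737 0.0616] 0.0031
   band 0.075 84 [0.6111 0.
[... 1226 characters left out ...]
 129 [0.6124 0.1729 0.0594] 0.0016
   band 0.065 130 [0.6123 0.1724 0.0605] 0.0017
   band 0.07 164 [0.6121 0.1721 0.0616] 0.0024
side large_pan_centre p 0.82 n 895 z pct [-0.002  0.04   0.095]
   grip mean [0.4898 0.2426 0.0816] dir 146.0 ext [-0.036  0.038] slope 19.1 mid top [0.4903 0.2428] z 0.0815
   band 0.035 62 [0.6153 0.1749 0.0675] 0.0014
   band 0.04 78 [0.6149 0.1743 0.0675] 0.0017
   band 0.045 69 [0.6174 0.1772 0.0708] 0.0033
   band 0.05 107 [0.6168 0.1764 0.0723] 0.0025
   band 0.055 27 [0.619  0.1851 0.0813] 0.0035
   band 0.06 29 [0.5263 0.2372 0.0187] 0.0032
300 60 [ 0.919 -0.21   0.27 ]
100 110 [0.981 0.37  0.275]
195 175 [0.82  0.187 0.051]
250 300 [ 0.403  0.19  -0.003]
```

```bash
cat > tgt.py <<'E'
from h import *
import sys
# args: x y z yaw tuples  -> shift in tool axes from the current pose
s=r.get_state(); p=s["tcp_pos"]; yaw=s["eef_rot"][2]
print("t",round(s["time_s"],2),"tcp",p.round(4),"rot",s["eef_rot"].round(2),"F",s["contact_force"].round(2),"w",round(s["gripper_width"],4),"j",s["joints"].round(1))
c,n=np.cos(np.radians(yaw)),np.sin(np.radians(yaw))
for a in sys.argv[1:]:
    x,y,z,w=map(float,a.split(","))
    d=np.array([x,y,z])-p
    t=(w-yaw+180)%360-180
    print([round(v,4) for v in (c*d[0]+n*d[1], n*d[0]-c*d[1], -d[2], -np.radians(t))])
E
python3 tgt.py 0.42,-0.4,0.25,-120 0.5,-0.1,0.25,-70 0.515,0.234,0.2,-32
```

```text
t 1.8 tcp [ 0.1675 -0.6539  0.2456] rot [-180.      0.   -165.63] F [-0.75  0.24  0.22] w 0.0876 j [-59.1  20.5   0.7   0.  -70.1 -16.5]
[np.float64(-0.3076), np.float64(0.1833), np.float64(-0.0044), np.float64(-0.7964)]
[np.float64(-0.4596), np.float64(0.454), np.float64(-0.0044), np.float64(-1.6691)]
[np.float64(-0.557), np.float64(0.7739), np.float64(0.0456), np.float64(-2.3323)]
```

>>> {"op": "step_arm", "data": {"motion": [[0.04,-0.062,0.037,0,-0.16],[0.04,-0.123,0.073,0,-0.32],[0.04,-0.185,0.11,0,-0.48],[0.04,-0.246,0.147,-0.004,-0.64],[0.04,-0.308,0.183,-0.004,-0.8]]}}

```text
time_s: 2.42
tcp_pos: [0.3892, -0.431, 0.2495]
eef_rot: [-179.9, -0.0, -119.5]
contact_force: [0.1, -1.5, -0.5]
gripper_width: 0.0434
```

```bash
python3 tgt.py 0.5,-0.1,0.25,-70 0.515,0.234,0.2,-32
```

```text
t 2.42 tcp [ 0.3892 -0.431   0.2495] rot [-1.7994e+02 -1.0000e-02 -1.1949e+02] F [ 0.12 -1.52 -0.46] w 0.0434 j [-28.6  11.5 -11.3   0.  -67.1  -0.9]
[np.float64(-0.3426), np.float64(0.0665), np.float64(-0.0005), np.float64(-0.8638)]
[np.float64(-0.6407), np.float64(0.2179), np.float64(0.0495), np.float64(-1.527)]
```

>>> {"op": "step_arm", "data": {"motion": [[0.04,-0.06,0.01,0,-0.17],[0.04,-0.12,0.02,0,-0.34],[0.04,-0.18,0.03,0,-0.5],[0.04,-0.24,0.045,0,-0.68],[0.04,-0.3,0.058,0,-0.85]]}}

```text
time_s: 3.05
tcp_pos: [0.487, -0.1413, 0.2494]
eef_rot: [-179.9, -0.0, -70.8]
contact_force: [1.9, -0.1, 0.9]
gripper_width: 0.04
```

>>> {"op": "step_arm", "data": {"motion": [[0.04,-0.055,0.028,0,-0.17],[0.04,-0.11,0.055,0,-0.34],[0.04,-0.16,0.08,0,-0.5],[0.04,-0.16,0.08,0,-0.5],[0.04,-0.16,0.08,0,-0.5]]}}

```text
time_s: 3.68
tcp_pos: [0.3595, -0.0175, 0.2495]
eef_rot: [-179.9, -0.0, -42.4]
contact_force: [0.3, -0.5, -0.2]
gripper_width: 0.04
```

```bash
python3 tgt.py 0.515,0.234,0.2,-32
```

```text
t 3.67 tcp [ 0.3595 -0.0175  0.2495] rot [-1.7991e+02 -4.0000e-02 -4.2400e+01] F [ 0.33 -0.47 -0.24] w 0.04 j [ 29.4 -11.9 -34.6   0.  -67.2  18.2]
[np.float64(-0.0547), np.float64(-0.2906), np.float64(0.0495), np.float64(-0.1814)]
```

>>> {"op": "step_arm", "data": {"motion": [[0.04,-0.011,-0.058,0.01,-0.036],[0.04,-0.022,-0.116,0.02,-0.073],[0.04,-0.033,-0.174,0.03,-0.109],[0.04,-0.044,-0.232,0.04,-0.145],[0.04,-0.0547,-0.2906,0.0495,-0.1814]]}}

```text
time_s: 4.3
tcp_pos: [0.5174, 0.2337, 0.198]
eef_rot: [179.9, 0.0, -32.2]
contact_force: [0.4, 0.0, 1.0]
gripper_width: 0.0401
```

>>> {"op": "step_arm", "data": {"motion": [[0.04,0,0,0,0],[0.04,0,0,0,0]]}}

```text
time_s: 4.55
tcp_pos: [0.5157, 0.2321, 0.1979]
eef_rot: [179.8, 0.0, -32.2]
contact_force: [-0.5, 0.4, 0.4]
gripper_width: 0.0398
```

```bash
python3 tgt.py 0.515,0.234,0.101,-32; python3 meas.py wrist; python3 - <<'E'
from h import *
for n in ["wrist","scene"]:
    c=capture(n); cv2.imwrite(f"pics/{n}1.png",c["image"][:,:,::-1])
E
```

```text
t 4.55 tcp [0.5157 0.2321 0.1979] rot [ 1.7983e+02  4.0000e-02 -3.2220e+01] F [-0.5   0.44  0.45] w 0.0398 j [ 44.1  12.5 -17.1  -0.  -60.5  13.7]
[np.float64(-0.0016), np.float64(-0.0012), np.float64(0.0969), np.float64(-0.0038)]
wrist small_pan_centre none
wrist middle_pan_centre none
wrist large_pan_centre p 0.69 n 81 z pct [0.074 0.097 0.101]
   grip mean [0.4758 0.2733 0.0965] dir 148.2 ext [-0.028  0.008] slope 22.1 mid top [0.4832 0.269 ] z 0.0931
```

View pics/wrist1.png

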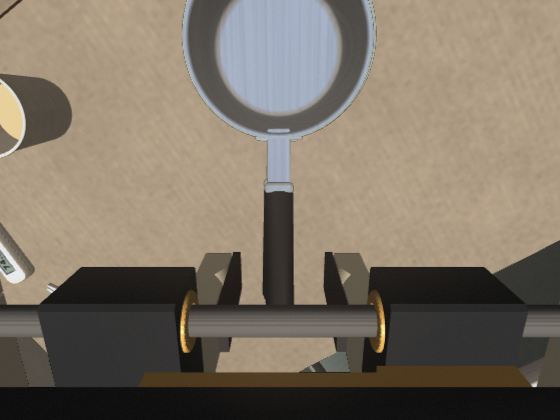

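>>> {"op": "step_arm", "data": {"motion": [[0.04,-0.0016,-0.0012,0.03,-0.004],[0.04,-0.0016,-0.0012,0.06,-0.004],[0.04,-0.0016,-0.0012,0.09,-0.004],[0.04,-0.0016,-0.0012,0.097,-0.004],[0.025,-0.0016,-0.0012,0.097,-0.004]], "newtons": 5}}

```text
time_s: 5.48
tcp_pos: [0.5144, 0.2354, 0.103]
eef_rot: [-180.0, -0.0, -31.8]
contact_force: [0.3, -0.5, -0.6]
gripper_width: 0.0342
```

>>> {"op": "step_arm", "data": {"motion": [[0.025,0,0,0,0],[0.025,0,0,0,0]]}}

```text
time_s: 5.72
tcp_pos: [0.5146, 0.2358, 0.1036]
eef_rot: [-179.9, -0.0, -31.8]
contact_force: [0.2, 0.9, -0.2]
gripper_width: 0.0256
```

```bash
python3 - <<'E'
import numpy as np,subprocess
L=[]
for a in [3,6,9,12,15,18,21,24,26,28]:
    A=np.radians(148+a); L.append(f"{.6125+.1145*np.cos(A):.4f},{.1732+.1145*np.sin(A):.4f},0.101,{-32+a}")
print(subprocess.run(["python3","tgt.py"]+L,capture_output=True,text=True).stdout.replace("np.float64",""))
from h import *
c=capture("side"); cv2.imwrite("pics/side2.png",cv2.resize(c["image"][130:230,200:340,::-1],None,fx=5,fy=5))
E
```

```text
t 5.72 tcp [0.5146 0.2358 0.1036] rot [-1.799e+02 -3.000e-02 -3.181e+01] F [ 0.17  0.89 -0.25] w 0.0256 j [ 44.4  18.  -23.7   0.  -48.2  13.8]
[(0.0018), (0.0072), (0.0026), (-0.0491)]
[(0.0022), (0.0132), (0.0026), (-0.1015)]
[(0.003), (0.0192), (0.0026), (-0.1538)]
[(0.004), (0.025), (0.0026), (-0.2062)]
[(0.0054), (0.0308), (0.0026), (-0.2586)]
[(0.0071), (0.0366), (0.0026), (-0.3109)]
[(0.0091), (0.0423), (0.0026), (-0.3633)]
[(0.0114), (0.0479), (0.0026), (-0.4156)]
[(0.013), (0.0514), (0.0026), (-0.4505)]
[(0.0149), (0.055), (0.0026), (-0.4854)]
```

View pics/side2.png

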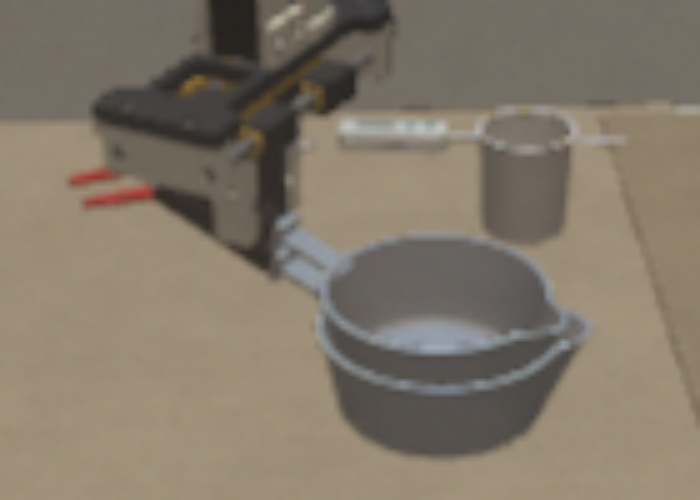

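>>> {"op": "step_arm", "data": {"motion": [[0.025,0.001,0.004,0.002,-0.025],[0.025,0.0018,0.0072,0.002,-0.05],[0.025,0.002,0.0102,0.002,-0.075],[0.025,0.0022,0.0132,0.002,-0.1],[0.025,0.003,0.0192,0.002,-0.154]]}}

```text
time_s: 6.4
tcp_pos: [0.5067, 0.2175, 0.1006]
eef_rot: [-180.0, -0.0, -22.9]
contact_force: [0.7, 2.6, 1.1]
gripper_width: 0.0251
```

```bash
python3 - <<'E'
import numpy as np,subprocess
L=[]
for a in [12,15,18,21,24,26,28,30,32]:
    A=np.radians(148+a); L.append(f"{.6125+.1145*np.cos(A):.4f},{.1732+.1145*np.sin(A):.4f},0.1015,{-32+a}")
print(subprocess.run(["python3","tgt.py"]+L,capture_output=True,text=True).stdout.replace("np.float64",""))
from h import *
c=capture("side"); cv2.imwrite("pics/side3.png",cv2.resize(c["image"][130:230,200:340,::-1],None,fx=5,fy=5))
E
```

```text
t 6.4 tcp [0.5067 0.2175 0.1006] rot [-1.7997e+02 -2.0000e-02 -2.2860e+01] F [0.67 2.59 1.08] w 0.0251 j [ 43.6  17.  -25.7   0.  -47.3  23.6]
[(0.0003), (0.0054), (-0.0009), (-0.0499)]
[(0.0008), (0.0114), (-0.0009), (-0.1022)]
[(0.0016), (0.0174), (-0.0009), (-0.1546)]
[(0.0026), (0.0233), (-0.0009), (-0.2069)]
[(0.004), (0.0292), (-0.0009), (-0.2593)]
[(0.0051), (0.033), (-0.0009), (-0.2942)]
[(0.0063), (0.0368), (-0.0009), (-0.3291)]
[(0.0077), (0.0405), (-0.0009), (-0.364)]
[(0.0092), (0.0443), (-0.0009), (-0.3989)]
```

View pics/side3.png

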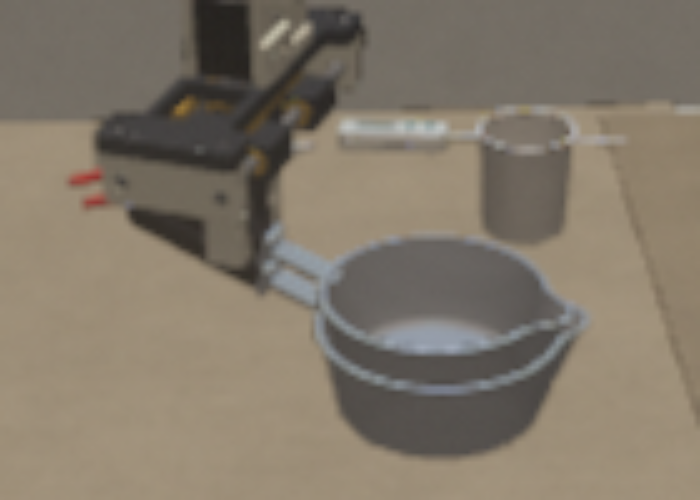

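>>> {"op": "step_arm", "data": {"motion": [[0.025,0.0002,0.003,0,-0.025],[0.025,0.0003,0.0054,0,-0.05],[0.025,0.0005,0.0084,0,-0.075],[0.025,0.0008,0.0114,0,-0.1],[0.025,0.0016,0.0174,0,-0.154]]}}

```text
time_s: 7.08
tcp_pos: [0.5012, 0.2007, 0.1004]
eef_rot: [180.0, 0.0, -14.0]
contact_force: [0.1, 4.0, 2.3]
gripper_width: 0.0249
```

```bash
python3 - <<'E'
import numpy as np,subprocess
L=[]
for a in [18,21,24,26,28,30,32]:
    A=np.radians(148+a); L.append(f"{.6125+.1145*np.cos(A):.4f},{.1732+.1145*np.sin(A):.4f},0.1015,{-32+a}")
print(subprocess.run(["python3","tgt.py"]+L,capture_output=True,text=True).stdout.replace("np.float64",""))
from h import *
c=capture("side"); cv2.imwrite("pics/side4.png",cv2.resize(c["image"][130:230,200:340,::-1],None,fx=5,fy=5))
E
python3 meas.py side
```

```text
t 7.08 tcp [0.5012 0.2007 0.1004] rot [ 1.800e+02  1.000e-02 -1.405e+01] F [0.09 3.98 2.3 ] w 0.0249 j [ 42.6  16.1 -27.1  -0.  -46.8  33.3]
[(0.0002), (-0.0002), (-0.0011), (-0.0008)]
[(0.0004), (0.0058), (-0.0011), (-0.0532)]
[(0.0008), (0.0118), (-0.0011), (-0.1055)]
[(0.0013), (0.0157), (-0.0011), (-0.1404)]
[(0.002), (0.0196), (-0.0011), (-0.1753)]
[(0.0027), (0.0236), (-0.0011), (-0.2102)]
[(0.0036), (0.0275), (-0.0011), (-0.2452)]

side small_pan_centre p 0.71 n 2747 z pct [0.001 0.041 0.109]
   grip mean [ 0.5072 -0.2705  0.0864] dir 239.7 ext [-0.034  0.041] slope 17.6 mid top [ 0.5058 -0.2733] z 0.0877
   band 0.035 156 [ 0.5671 -0.1526  0.0521] 0.0016
   band 0.04 148 [ 0.5674 -0.1524  0.053 ] 0.0017
   band 0.045 164 [ 0.5663 -0.153   0.0539] 0.0022
   band 0.05 173 [ 0.5665 -0.1532  0.0547] 0.0023
   band 0.055 154 [ 0.5676 -0.1535  0.0564] 0.0026
   band 0.06 284 [ 0.5659 -0.1529  0.0568] 0.0025
   band 0.065 32 [ 0.5141 -0.224   0.019 ] 0.0024
   band 0.08 42 [ 0.4888 -0.2458  0.0322] 0.0034
side middle_pan_centre p 0.62 n 1225 z pct [0.016 0.057 0.095]
   grip mean [0
[... 175 characters left out ...]
0541] 0.0013
   band 0.045 84 [0.61   0.1716 0.0566] 0.0014
   band 0.05 123 [0.6104 0.1716 0.0576] 0.0013
   band 0.055 130 [0.6106 0.1712 0.0584] 0.0015
   band 0.06 150 [0.6104 0.1711 0.0597] 0.0015
   band 0.065 123 [0.6113 0.1711 0.0605] 0.002
   band 0.07 189 [0.611  0.1706 0.0618] 0.0024
side large_pan_centre p 0.62 n 698 z pct [-0.002  0.038  0.093]
   grip mean [0.4629 0.2029 0.0836] dir 164.2 ext [-0.048  0.026] slope 18.9 mid top [0.4721 0.2001] z 0.0805
   band 0.035 57 [0.6135 0.1714 0.0649] 0.001
   band 0.04 58 [0.6134 0.1705 0.0651] 0.001
   band 0.045 39 [0.6132 0.173  0.0685] 0.0008
   band 0.05 73 [0.614  0.1721 0.0701] 0.0015
   band 0.055 26 [0.6213 0.1889 0.0879] 0.0049
```

View pics/side4.png

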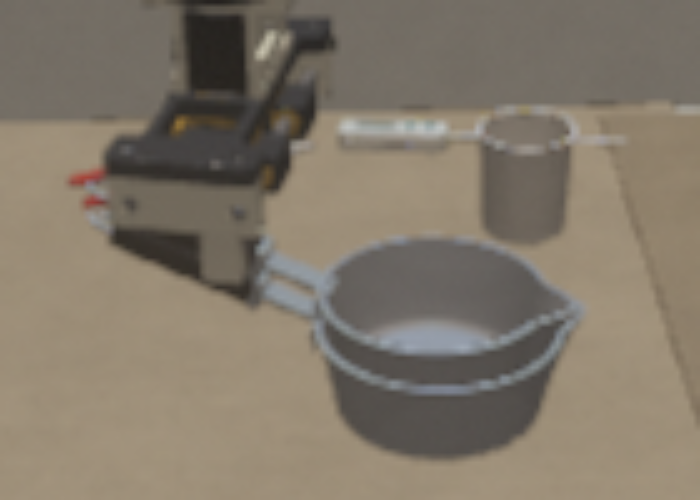

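```bash
python3 - <<'E'
from h import *
for n in ["scene","side"]:
    c=capture(n); 
    y,x=(190,160) if n=="scene" else (130,200)
    cv2.imwrite(f"pics/{n}5.png",cv2.resize(c["image"][y:y+100,x:x+140,::-1],None,fx=5,fy=5))
    for l in ["large_pan_centre","large_pan_grip","middle_pan_centre","middle_pan_grip"]:
        t=spotter.tip_of(n,l)
        print(n,l,[(round(d["p"],2),[round(float(v),4) for v in d["location"]]) for d in t[:3]])
E
```

```text
scene large_pan_centre []
scene large_pan_grip []
scene middle_pan_centre [(0.68, [0.6931, -0.3166, 0.0025])]
scene middle_pan_grip []
side large_pan_centre [(0.88, [0.6134, 0.1701, 0.0252])]
side large_pan_grip []
side middle_pan_centre [(0.76, [0.6111, 0.1753, 0.0475]), (0.35, [0.6189, 0.1678, 0.0256])]
side middle_pan_grip [(0.86, [0.474, 0.2043, 0.0988])]
```

View pics/scene5.png

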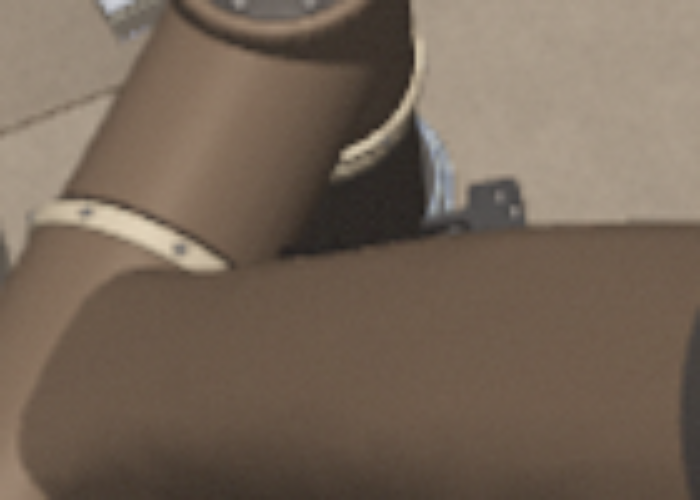

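```bash
cat > strap.py <<'E'
from h import *
import sys
n=sys.argv[1]; c=capture(n); W=cloud(c).reshape(-1,3); g=c["image"].max(2).reshape(-1)
cx,cy=map(float,sys.argv[2:4]) if len(sys.argv)>3 else (.613,.1725)
d=W[:,:2]-[cx,cy]; R=np.hypot(*d.T); A=np.degrees(np.arctan2(d[:,1],d[:,0]))%360
print("straps (R .074-.092): ang,z")
m=(R>.074)&(R<.092)&(W[:,2]>.04)&(W[:,2]<.13)
for i in np.where(m)[0]:
    pass
a=np.c_[A[m],W[m][:,2]-np.tan(np.radians(20))*(R[m]-.083)]
for lo in np.arange(.035,.13,.005):
    k=(a[:,1]>=lo)&(a[:,1]<lo+.005)
    if k.sum()>2: print("  z",round(lo,3),k.sum(),"ang",np.percentile(a[k,0],[5,50,95]).round(1))
print("spout: R by angle")
for lo,hi in [(.044,.053),(.058,.064),(.064,.072),(.072,.082)]:
    m=(R>.045)&(R<.095)&(W[:,2]>lo)&(W[:,2]<hi)
    out=[]
    for b in range(-70,40,6):
        AA=(A+180)%360-180
        k=m&(AA>=b)&(AA<b+6)
        if k.sum()>1: out.append((b+3,round(float(np.max(R[k]))*1000)))
    print("  ",lo,out)
E
python3 strap.py side
```

```text
straps (R .074-.092): ang,z
  z 0.05 9 ang [  2.2   8.8 359.3]
  z 0.055 25 ang [160.3 167.2 172.9]
  z 0.06 5 ang [164.9 167.3 169.1]
  z 0.07 3 ang [342.7 346.6 351.3]
  z 0.075 19 ang [161.4 169.2 172.7]
  z 0.08 12 ang [163.3 169.1 173.8]
spout: R by angle
   0.044 [(-67, 70), (-61, 73), (-55, 70), (-49, 71), (-43, 71), (-37, 71), (-31, 71), (-25, 69), (-19, 69), (-7, 73), (-1, 76), (5, 83), (11, 82), (17, 53), (29, 55), (35, 55), (41, 57)]
   0.058 [(-67, 60), (-61, 59), (-55, 59), (-49, 60), (-43, 58), (-37, 58), (-31, 63), (-1, 62), (5, 57), (11, 56), (17, 56), (23, 56), (29, 56), (35, 55), (41, 59)]
   0.064 [(-67, 64), (-61, 63), (-55, 61), (-49, 61), (-43, 61), (-37, 63), (-31, 66), (-25, 71), (-19, 74), (-13, 75), (-7, 75), (-1, 64), (5, 60), (11, 61), (17, 57), (23, 56), (29, 58), (35, 58), (41, 58)]
   0.072 [(-67, 64), (-55, 62), (-49, 62), (-31, 69), (-25, 69), (-19, 76), (-7, 72), (-1, 67), (5, 62), (11, 58), (17, 59), (23, 59), (29, 59), (35, 58), (41, 61)]
```

```bash
python3 - <<'E'
import numpy as np,subprocess
L=[]
for a in [15,11,7,3,0,-2]:
    A=np.radians(148+a); L.append(f"{.6125+.1145*np.cos(A):.4f},{.1732+.1145*np.sin(A):.4f},0.1005,{-32+a}")
print(subprocess.run(["python3","tgt.py"]+L,capture_output=True,text=True).stdout.replace("np.float64",""))
E
```

```text
t 7.88 tcp [0.5013 0.2008 0.1004] rot [180.     0.   -14.18] F [ 1.11  0.51 -0.09] w 0.025 j [ 42.6  16.1 -27.1  -0.  -46.8  33.2]
[(0.0002), (-0.0061), (-0.0001), (0.0493)]
[(0.0009), (-0.014), (-0.0001), (0.1191)]
[(0.0021), (-0.022), (-0.0001), (0.1889)]
[(0.004), (-0.0298), (-0.0001), (0.2587)]
[(0.0056), (-0.0355), (-0.0001), (0.3111)]
[(0.0069), (-0.0393), (-0.0001), (0.346)]
```

>>> {"op": "step_arm", "data": {"motion": [[0.025,0.0002,-0.006,0,0.05],[0.025,0.0009,-0.014,0,0.12],[0.025,0.002,-0.022,0,0.19],[0.025,0.004,-0.03,0,0.26],[0.025,0.0056,-0.0355,0,0.31]]}}

```text
time_s: 8.5
tcp_pos: [0.5145, 0.2331, 0.1001]
eef_rot: [179.8, 0.0, -32.1]
contact_force: [-2.4, -3.2, 1.5]
gripper_width: 0.025
```

```bash
python3 tgt.py; python3 strap.py side
```

```text
t 8.5 tcp [0.5145 0.2331 0.1001] rot [ 1.7985e+02  4.0000e-02 -3.2060e+01] F [-2.38 -3.17  1.53] w 0.025 j [ 44.2  18.3 -23.9  -0.  -48.   13.7]
straps (R .074-.092): ang,z
  z 0.045 4 ang [  2.3 174.6 355.7]
  z 0.05 15 ang [  2.  346.9 358.2]
  z 0.055 26 ang [ 40.6 153.5 350.5]
  z 0.06 5 ang [148.1 152.8 157.3]
  z 0.075 24 ang [143.9 152.6 302.8]
  z 0.08 10 ang [146.8 148.7 153.4]
spout: R by angle
   0.044 [(-67, 68), (-61, 68), (-55, 69), (-49, 69), (-43, 67), (-37, 70), (-25, 70), (-19, 76), (-13, 81), (-7, 84), (-1, 82), (5, 77), (11, 53), (17, 54), (23, 55), (35, 56), (41, 57)]
   0.058 [(-67, 55), (-61, 58), (-55, 57), (-49, 56), (-43, 64), (-37, 67), (-19, 62), (-13, 62), (-7, 56), (17, 57), (23, 58), (29, 57), (35, 58)]
   0.064 [(-67, 60), (-61, 60), (-55, 60), (-49, 65), (-43, 66), (-37, 70), (-31, 72), (-25, 76), (-19, 68), (-13, 67), (-7, 58), (-1, 58), (5, 59), (11, 61), (17, 59), (23, 60), (29, 60), (35, 64), (41, 62)]
   0.072 [(-67, 60), (-61, 60), (-49, 62), (-43, 70), (-31, 76), (-13, 64)]
```

>>> {"op": "step_arm", "data": {"motion": [[0.025,0.001,-0.004,0,0.03],[0.025,0.0015,-0.007,0,0.055],[0.025,0.0015,-0.007,0,0.055],[0.025,0.001,-0.004,0,0.03],[0.025,0.001,-0.004,-0.0065,0.03]]}}

```text
time_s: 9.18
tcp_pos: [0.5186, 0.2368, 0.1073]
eef_rot: [-180.0, -0.0, -33.6]
contact_force: [0.2, 0.9, -0.1]
gripper_width: 0.0252
```

>>> {"op": "step_arm", "data": {"motion": [[0.025,0,0,0,0],[0.025,0,0,0,0]]}}

```text
time_s: 9.43
tcp_pos: [0.5186, 0.237, 0.1073]
eef_rot: [-179.9, -0.0, -33.7]
contact_force: [-0.5, -0.2, -0.2]
gripper_width: 0.0245
```

```bash
python3 tgt.py; python3 strap.py side|head -8
python3 - <<'E'
from h import *
c=capture("side"); cv2.imwrite("pics/side6.png",cv2.resize(c["image"][130:230,200:340,::-1],None,fx=5,fy=5))
E
```

```text
t 9.43 tcp [0.5186 0.237  0.1073] rot [-1.7995e+02 -1.0000e-02 -3.3650e+01] F [-0.5  -0.2  -0.22] w 0.0245 j [ 44.2  18.1 -22.9   0.  -48.9  12.1]
straps (R .074-.092): ang,z
  z 0.045 6 ang [ 87.4 347.3 355. ]
  z 0.05 17 ang [119.6 348.9 357.3]
  z 0.055 22 ang [  9.2 148.4 340.2]
  z 0.06 9 ang [145.1 148.1 152.5]
  z 0.075 12 ang [142.8 149.2 152.3]
  z 0.08 18 ang [141.4 147.5 150.9]
spout: R by angle
```

View pics/side6.png

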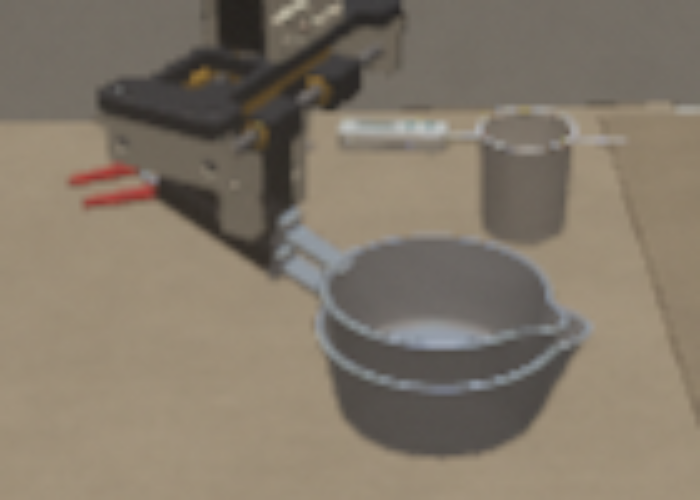

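```bash
cat > sw.py <<'E'
import numpy as np,subprocess,sys
z=sys.argv[1]; L=[]
for a in map(float,sys.argv[2:]):
    A=np.radians(148+a); L.append(f"{.6125+.1145*np.cos(A):.4f},{.1732+.1145*np.sin(A):.4f},{z},{-32+a}")
print(subprocess.run(["python3","tgt.py"]+L,capture_output=True,text=True).stdout.replace("np.float64",""))
E
python3 sw.py 0.107 0 2 4 6 8
```

```text
t 9.53 tcp [0.5184 0.2368 0.107 ] rot [-179.98   -0.    -33.65] F [0.22 0.13 0.16] w 0.0251 j [ 44.2  18.1 -22.9   0.  -48.9  12.1]
[(-0.0009), (0.0041), (-0.0), (-0.0288)]
[(-0.0007), (0.0082), (-0.0), (-0.0638)]
[(-0.0004), (0.0121), (-0.0), (-0.0987)]
[(0.0001), (0.0161), (-0.0), (-0.1336)]
[(0.0007), (0.02), (-0.0), (-0.1685)]
```

>>> {"op": "step_arm", "data": {"motion": [[0.025,-0.0009,0.004,0,-0.029],[0.025,-0.0007,0.008,0,-0.064],[0.025,-0.0004,0.012,0,-0.099],[0.025,0.0001,0.016,0,-0.134],[0.025,0.0007,0.02,0,-0.169]]}}

```text
time_s: 10.15
tcp_pos: [0.5076, 0.2193, 0.1069]
eef_rot: [180.0, 0.0, -23.8]
contact_force: [1.3, 0.6, -0.4]
gripper_width: 0.0249
```

```bash
python3 sw.py 0.107 10 12 14 16 18; python3 strap.py side
```

```text
t 10.15 tcp [0.5076 0.2193 0.1069] rot [ 1.7999e+02  1.0000e-02 -2.3840e+01] F [ 1.33  0.55 -0.38] w 0.0249 j [ 43.7  16.7 -25.1  -0.  -48.2  22.5]
[(0.0001), (0.0035), (-0.0001), (-0.0321)]
[(0.0003), (0.0074), (-0.0001), (-0.067)]
[(0.0007), (0.0114), (-0.0001), (-0.1019)]
[(0.0011), (0.0154), (-0.0001), (-0.1368)]
[(0.0018), (0.0194), (-0.0001), (-0.1717)]

straps (R .074-.092): ang,z
  z 0.045 4 ang [343.6 345.7 354.7]
  z 0.05 19 ang [  0.5 348.5 357. ]
  z 0.055 15 ang [  0.6 151.5 339.1]
  z 0.07 5 ang [159.9 161.  328.2]
  z 0.075 25 ang [151.3 158.  163. ]
  z 0.08 8 ang [150.8 153.8 157. ]
spout: R by angle
   0.044 [(-67, 70), (-61, 68), (-55, 70), (-49, 70), (-43, 67), (-37, 70), (-25, 73), (-19, 79), (-13, 84), (-7, 81), (-1, 79), (5, 77), (11, 71), (17, 71), (23, 54), (29, 55), (35, 54), (41, 57)]
   0.058 [(-67, 64), (-49, 63), (-43, 67), (-37, 68), (-19, 63), (-13, 59), (5, 54), (23, 56), (29, 53), (41, 55)]
   0.064 [(-61, 64), (-55, 63), (-49, 66), (-43, 71), (-37, 75), (-25, 73), (-19, 66), (-13, 62), (5, 54), (17, 55), (23, 53), (29, 54), (35, 55), (41, 55)]
   0.072 [(-31, 76), (-25, 72), (-19, 65), (-13, 61), (-7, 55), (-1, 58), (5, 59), (11, 58), (17, 55), (23, 55), (29, 53), (35, 53), (41, 55)]
```

>>> {"op": "step_arm", "data": {"motion": [[0.025,0.0001,0.0035,0,-0.032],[0.025,0.0003,0.0075,0,-0.067],[0.025,0.0007,0.0115,0,-0.102],[0.025,0.0011,0.0155,0,-0.137],[0.025,0.0018,0.0195,0,-0.172]]}}

```text
time_s: 10.82
tcp_pos: [0.5013, 0.2008, 0.1068]
eef_rot: [180.0, 0.0, -14.0]
contact_force: [0.4, 0.5, -0.5]
gripper_width: 0.0248
```

```bash
python3 sw.py 0.107 20 22 24 26 28; python3 strap.py side
```

```text
t 10.82 tcp [0.5013 0.2008 0.1068] rot [ 1.7998e+02  2.0000e-02 -1.3990e+01] F [ 0.38  0.45 -0.5 ] w 0.0248 j [ 42.6  15.7 -26.7  -0.  -47.7  33.4]
[(0.0002), (0.0039), (-0.0002), (-0.0347)]
[(0.0003), (0.0078), (-0.0002), (-0.0696)]
[(0.0007), (0.0119), (-0.0002), (-0.1045)]
[(0.0012), (0.0158), (-0.0002), (-0.1394)]
[(0.0018), (0.0197), (-0.0002), (-0.1743)]

straps (R .074-.092): ang,z
  z 0.045 6 ang [342.3 345.  356.7]
  z 0.05 8 ang [340.8 351.5 354.6]
  z 0.055 23 ang [139.2 145.8 342.4]
  z 0.06 12 ang [143.4 169.4 350.6]
  z 0.065 23 ang [160.9 165.4 323. ]
  z 0.07 4 ang [161.3 166.3 169.9]
spout: R by angle
   0.044 [(-67, 71), (-61, 70), (-55, 71), (-49, 68), (-43, 69), (-37, 70), (-31, 71), (-25, 72), (-19, 77), (-13, 81), (-7, 84), (-1, 76), (5, 63), (11, 59), (17, 59), (23, 59), (29, 61), (35, 62), (41, 62)]
   0.058 [(-67, 64), (-61, 62), (-55, 63), (-49, 64), (-43, 62), (-37, 63), (-31, 67), (-25, 72), (-19, 77), (-13, 78), (-7, 75), (-1, 70), (5, 66), (11, 64), (17, 63), (23, 62), (29, 62), (35, 65), (41, 64)]
   0.064 []
   0.072 []
```

>>> {"op": "step_arm", "data": {"motion": [[0.025,0.0001,0.002,0,-0.018],[0.025,0.0002,0.004,0,-0.035],[0.025,0.0003,0.006,0,-0.053],[0.025,0.0004,0.008,0,-0.07],[0.025,0.0007,0.012,0,-0.105]]}}

```text
time_s: 11.5
tcp_pos: [0.4994, 0.1893, 0.1069]
eef_rot: [-180.0, -0.0, -8.0]
contact_force: [0.3, 0.2, -0.1]
gripper_width: 0.025
```

```bash
python3 sw.py 0.107 20 22 24 26 28; python3 strap.py side
python3 - <<'E'
from h import *
c=capture("side"); cv2.imwrite("pics/side7.png",cv2.resize(c["image"][130:230,200:340,::-1],None,fx=5,fy=5))
E
```

```text
t 11.5 tcp [0.4994 0.1893 0.1069] rot [-180.     -0.     -8.01] F [ 0.35  0.18 -0.12] w 0.025 j [ 41.8  15.1 -27.4   0.  -47.4  40.2]
[(0.0001), (-0.0078), (-0.0001), (0.0696)]
[(-0.0002), (-0.0038), (-0.0001), (0.0347)]
[(-0.0002), (0.0003), (-0.0001), (-0.0002)]
[(-0.0002), (0.0042), (-0.0001), (-0.0351)]
[(0.0001), (0.0082), (-0.0001), (-0.07)]

straps (R .074-.092): ang,z
  z 0.045 7 ang [341.9 353.8 358.2]
  z 0.05 12 ang [340.8 349.5 357.3]
  z 0.055 24 ang [140.5 147.8 307.6]
  z 0.06 15 ang [144.5 175.2 348.7]
  z 0.065 24 ang [166.1 174.4 324.8]
  z 0.07 4 ang [171.4 172.  174.3]
spout: R by angle
   0.044 [(-67, 71), (-61, 70), (-55, 70), (-49, 70), (-43, 69), (-37, 68), (-31, 70), (-25, 73), (-19, 80), (-13, 84), (-7, 79), (-1, 82), (5, 66), (11, 64), (17, 60), (23, 60), (29, 61), (35, 60), (41, 60)]
   0.058 [(-67, 64), (-61, 66), (-55, 63), (-49, 63), (-43, 64), (-37, 65), (-31, 66), (-25, 69), (-19, 76), (-13, 78), (-7, 78), (-1, 73), (5, 69), (11, 64), (17, 64), (23, 63), (29, 66), (35, 62), (41, 63)]
   0.064 []
   0.072 []
```

View pics/side7.png

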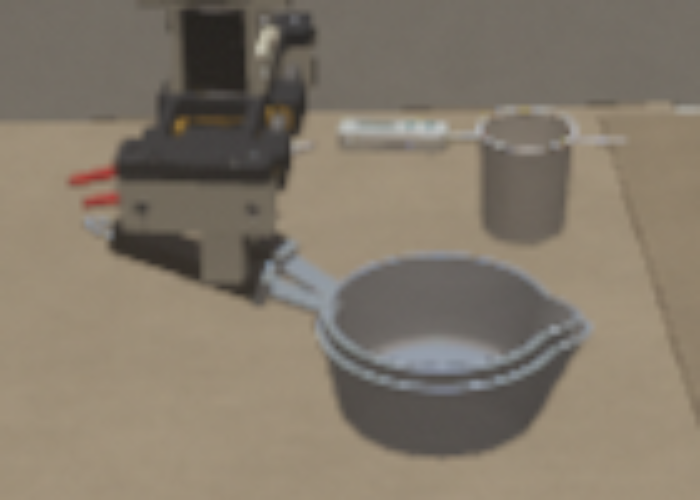

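>>> {"op": "step_arm", "data": {"motion": [[0.03,0,-0.001,0,0],[0.03,0,-0.001,-0.005,0],[0.03,0,-0.001,-0.04,0],[0.04,0,-0.001,-0.09,0],[0.05,0,-0.001,-0.1,0]]}}

```text
time_s: 12.22
tcp_pos: [0.5011, 0.1914, 0.2109]
eef_rot: [-179.8, -0.3, -8.1]
contact_force: [0.0, 0.1, 0.0]
gripper_width: 0.0451
```

```bash
python3 tgt.py .5,.05,.205,-50 .5102,-.2485,.2,-120.5; python3 strap.py side | head -9;
```

```text
t 12.22 tcp [0.5011 0.1914 0.2109] rot [-179.76   -0.27   -8.08] F [0.04 0.15 0.04] w 0.0451 j [ 41.9   8.8 -20.    0.1 -60.8  40. ]
[np.float64(0.0188), np.float64(0.1402), np.float64(0.0059), np.float64(0.7317)]
[np.float64(0.0708), np.float64(0.4343), np.float64(0.0109), np.float64(1.9621)]
straps (R .074-.092): ang,z
  z 0.045 7 ang [340.9 346.5 358. ]
  z 0.05 11 ang [245.9 352.1 358.4]
  z 0.055 24 ang [140.2 148.8 341.4]
  z 0.06 16 ang [142.8 151.8 354.3]
  z 0.065 27 ang [165.7 173.8 178.7]
  z 0.07 3 ang [168.6 170.7 178.1]
spout: R by angle
   0.044 [(-67, 68), (-61, 70), (-55, 70), (-49, 70), (-43, 71), (-37, 70), (-31, 71), (-25, 73), (-19, 77), (-13, 84), (-7, 84), (-1, 79), (5, 66), (11, 62), (17, 62), (23, 59), (29, 58), (35, 60), (41, 61)]
```

>>> {"op": "step_arm", "data": {"motion": [[0.05,0.007,0.04,0,0.18],[0.05,0.013,0.08,0,0.36],[0.05,0.02,0.12,0,0.54],[0.05,0.026,0.16,0,0.72],[0.05,0.033,0.2,0,0.9]]}}

```text
time_s: 12.9
tcp_pos: [0.5033, -0.0136, 0.2061]
eef_rot: [179.9, 0.0, -60.0]
contact_force: [0.7, -0.6, 0.6]
gripper_width: 0.0504
```

```bash
python3 tgt.py .5102,-.2485,.2,-120.5
```

```text
t 12.9 tcp [ 0.5033 -0.0136  0.2061] rot [ 1.7993e+02  3.0000e-02 -6.0010e+01] F [ 0.66 -0.63  0.61] w 0.0504 j [ 20.8   6.2 -23.8  -0.  -60.1   9.2]
[np.float64(0.2069), np.float64(0.1115), np.float64(0.0061), np.float64(1.0558)]
```

>>> {"op": "step_arm", "data": {"motion": [[0.05,0.041,0.022,0,0.18],[0.05,0.083,0.045,0,0.36],[0.05,0.124,0.067,0.005,0.54],[0.05,0.165,0.09,0.006,0.72],[0.05,0.205,0.111,0.006,0.9]]}}

```text
time_s: 13.52
tcp_pos: [0.511, -0.2467, 0.1998]
eef_rot: [179.9, -0.0, -111.6]
contact_force: [1.0, 0.4, 0.9]
gripper_width: 0.0499
```

>>> {"op": "step_arm", "data": {"motion": [[0.05,0,0,0,0.15],[0.05,0,0,0,0.15]]}}

```text
time_s: 13.78
tcp_pos: [0.511, -0.2457, 0.1997]
eef_rot: [179.9, -0.0, -119.9]
contact_force: [-0.5, 0.4, -0.3]
gripper_width: 0.0501
```

```bash
python3 tgt.py .5102,-.2485,.085,-120.5; python3 - <<'E'
from h import *
for n in ["wrist","scene"]:
    c=capture(n); cv2.imwrite(f"pics/{n}8.png",c["image"][:,:,::-1])
E
python3 meas.py side | head -12;  python3 meas.py scene | tail -18
```

```text
t 13.78 tcp [ 0.511  -0.2457  0.1997] rot [ 1.7989e+02 -3.0000e-02 -1.1985e+02] F [-0.49  0.41 -0.28] w 0.0501 j [ -5.9  12.5 -16.9  -0.  -60.8 -23.9]
[np.float64(0.0028), np.float64(-0.0007), np.float64(0.1147), np.float64(0.0113)]
side small_pan_centre p 0.95 n 2743 z pct [-0.002  0.04   0.11 ]
   band 0.035 148 [ 0.5671 -0.1528  0.0521] 0.0015
   band 0.04 135 [ 0.5672 -0.1527  0.0528] 0.0019
   band 0.045 144 [ 0.5663 -0.1529  0.0538] 0.0021
   band 0.05 146 [ 0.5668 -0.153   0.0551] 0.0024
   band 0.055 132 [ 0.5678 -0.1532  0.0563] 0.0032
   band 0.06 285 [ 0.566  -0.1525  0.0571] 0.0025
   band 0.065 37 [ 0.5083 -0.2238  0.0243] 0.0024
   band 0.08 56 [ 0.4849 -0.2423  0.0353] 0.0024
side middle_pan_centre p 0.69 n 735 z pct [-0.003  0.043  0.063]
   band 0.035 48 [0.6127 0.1707 0.0581] 0.0017
   band 0.04 51 [0.6094 0.1655 0.0645] 0.0021
   band 0.045 69 [ 0.567  -0.15    0.0534] 0.0018
   band 0.05 56 [ 0.5693 -0.1482  0.0554] 0.0024
   band 0.055 74 [ 0.5671 -0.1501  0.0558] 0.0028
   band 0.06 137 [ 0.5672 -0.1507  0.0563] 0.0031
   band 0.065 69 [ 0.5638 -0.1566  0.0602] 0.0065
scene middle_pan_centre p 0.77 n 1783 z pct [-0.     0.027  0.11 ]
   grip mean [0.4717 0.1935 0.0986] dir 171.2 ext [-0.043  0.036] slope 16.5 mid top [0.4726 0.1922] z 0.0985
   band 0.035 63 [0.6154 0.1729 0.0565] 0.0026
   band 0.04 52 [0.6194 0.1721 0.055 ] 0.0025
   band 0.045 69 [0.6157 0.1725 0.0583] 0.0034
   band 0.05 71 [0.6139 0.1734 0.0607] 0.0035
   band 0.055 105 [0.6164 0.1732 0.0613] 0.0035
   band 0.06 159 [0.6149 0.1731 0.0627] 0.0029
   band 0.065 62 [0.6106 0.1736 0.0626] 0.0045
scene large_pan_centre p 0.56 n 460 z pct [-0.005  0.068  0.105]
   grip mean [0.4898 0.251  0.0877] dir 145.5 ext [-0.04   0.041] slope 18.1 mid top [0.4899 0.2514] z 0.0873
   band 0.05 57 [0.6142 0.1728 0.0672] 0.002
   band 0.055 51 [0.6118 0.1751 0.0677] 0.0033
```

View pics/wrist8.png

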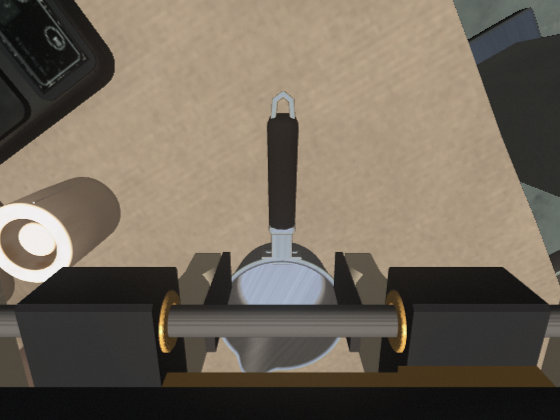

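View pics/scene8.png

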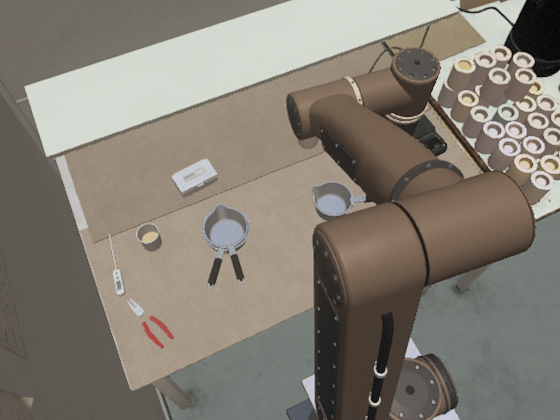

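>>> {"op": "step_arm", "data": {"motion": [[0.05,0.002,0,0.05,0.011],[0.05,0.002,0,0.1,0.011],[0.05,0.002,0,0.115,0.011],[0.05,0.002,0,0.115,0.011],[0.01,0.002,0,0.115,0.011]], "newtons": 60}}

```text
time_s: 14.9
tcp_pos: [0.5121, -0.2473, 0.0878]
eef_rot: [-179.8, 0.0, -120.4]
contact_force: [-0.3, -0.9, 0.7]
gripper_width: 0.0443
```

>>> {"op": "step_arm", "data": {"motion": [[0.01,0,0,0,0],[0.01,0,0,0,0],[0.01,0,0,0,0],[0.01,0,0,0,0]]}}

```text
time_s: 15.4
tcp_pos: [0.5109, -0.2472, 0.0865]
eef_rot: [-180.0, -0.0, -120.4]
contact_force: [-1.7, -0.4, 4.7]
gripper_width: 0.0199
```

>>> {"op": "step_arm", "data": {"motion": [[0.01,0,0,-0.003,0],[0.01,0,0,-0.008,0],[0.01,0,0,-0.015,0],[0.01,0,0,-0.02,0],[0.01,0,0,-0.02,0]]}}

```text
time_s: 16.02
tcp_pos: [0.511, -0.2471, 0.1065]
eef_rot: [-179.9, 0.0, -120.5]
contact_force: [-0.1, 0.7, -2.3]
gripper_width: 0.0197
```

```bash
python3 tgt.py; python3 - <<'E'
from h import *
for n in ["wrist","side"]:
    c=capture(n); cv2.imwrite(f"pics/{n}9.png",c["image"][:,:,::-1])
E
python3 meas.py side | head -14
```

```text
t 16.02 tcp [ 0.511  -0.2471  0.1065] rot [-1.7995e+02  2.0000e-02 -1.2046e+02] F [-0.11  0.7  -2.34] w 0.0197 j [ -6.1  17.9 -23.3   0.  -48.7 -24.4]
side small_pan_centre p 0.9 n 725 z pct [0.022 0.079 0.13 ]
   band 0.035 33 [ 0.5657 -0.153   0.0492] 0.0005
   band 0.04 34 [ 0.5649 -0.1523  0.0508] 0.0006
   band 0.045 36 [ 0.565  -0.1519  0.0519] 0.0006
   band 0.05 32 [ 0.5654 -0.1525  0.0521] 0.0005
   band 0.075 55 [ 0.5815 -0.1532  0.0534] 0.0036
side middle_pan_centre p 0.57 n 888 z pct [-0.003  0.042  0.063]
   band 0.035 55 [0.6139 0.1737 0.0554] 0.0014
   band 0.04 62 [0.6121 0.1708 0.0594] 0.0018
   band 0.045 73 [0.6137 0.1718 0.0587] 0.002
   band 0.05 114 [0.6146 0.1719 0.0596] 0.0016
   band 0.055 109 [0.6144 0.1714 0.0615] 0.0021
   band 0.06 109 [0.6144 0.1714 0.0622] 0.0023
side large_pan_centre p 0.67 n 529 z pct [0.001 0.032 0.055]
```

View pics/side9.png

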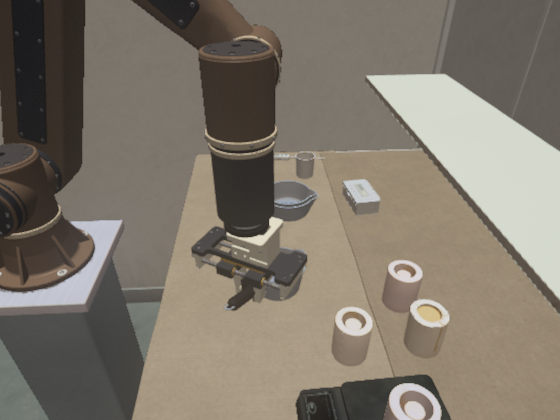

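>>> {"op": "step_arm", "data": {"motion": [[0.01,0,0,-0.02,0],[0.01,0,0,-0.04,0],[0.01,0,0,-0.06,0],[0.01,0,0,-0.08,0],[0.01,0,0,-0.095,0]]}}

```text
time_s: 16.95
tcp_pos: [0.5107, -0.2471, 0.2017]
eef_rot: [-180.0, 0.0, -120.5]
contact_force: [0.7, -0.9, -2.7]
gripper_width: 0.0197
```

```bash
cat > plane.py <<'E'
from h import *
import sys
# fit small pan rim plane from a camera: rim = highest metal pts per angle
n=sys.argv[1]; lo,hi=float(sys.argv[2]),float(sys.argv[3]); cx,cy=float(sys.argv[4]),float(sys.argv[5]); R0=.0565
c=capture(n); W=cloud(c).reshape(-1,3)
k=(W[:,2]>lo)&(W[:,2]<hi)&(np.hypot(W[:,0]-cx,W[:,1]-cy)<.085); p=W[k]
# robust: model pan inner/outer cone frustum? fit floor plane as well
x,y=p[:,0]-cx,p[:,1]-cy
f=p[(np.hypot(x,y)<.035)]
f=f[np.abs(f[:,2]-np.median(f[:,2]))<.012]
for _ in range(4):
    A=np.c_[f[:,0]-cx,f[:,1]-cy,np.ones(len(f))]; q=np.linalg.lstsq(A,f[:,2],rcond=None)[0]; e=np.abs(A@q-f[:,2]); f=f[e<max(.003,np.median(e)*2.5)]
print("floor n",len(f),"z at centre",q[2].round(4),"tilt deg",np.degrees(np.arctan(np.hypot(*q[:2]))).round(2),"down dir",np.degrees(np.arctan2(-q[1],-q[0])).round(0)%360,"res",e.mean().round(4))
E
python3 tgt.py 0.5109,0.1334,.2,-159; python3 meas.py scene | head -12; python3 plane.py scene .08 .22 .567 -.152
python3 - <<'E'
from h import *
for n in ["wrist","side","scene"]:
    c=capture(n); cv2.imwrite(f"pics/{n}10.png",c["image"][:,:,::-1])
E
```

```text
t 16.95 tcp [ 0.5107 -0.2471  0.2017] rot [-1.7998e+02  1.0000e-02 -1.2046e+02] F [ 0.65 -0.91 -2.75] w 0.0197 j [ -6.1  12.4 -16.8   0.  -60.8 -24.4]
[np.float64(-0.328), np.float64(0.1927), np.float64(0.0017), np.float64(0.6727)]
scene small_pan_centre p 0.84 n 1280 z pct [-0.002  0.131  0.183]
scene middle_pan_centre p 0.86 n 1781 z pct [0.001 0.028 0.11 ]
   grip mean [0.4719 0.1935 0.0988] dir 171.5 ext [-0.04  0.04] slope 16.9 mid top [0.4721 0.1926] z 0.0988
   band 0.035 54 [0.6184 0.1721 0.0549] 0.0028
   band 0.04 60 [0.6154 0.1734 0.0573] 0.0025
   band 0.045 64 [0.615  0.1724 0.0587] 0.0032
   band 0.05 76 [0.6143 0.1746 0.0611] 0.0036
   band 0.055 114 [0.6146 0.1733 0.0619] 0.0036
   band 0.06 166 [0.6146 0.1728 0.0624] 0.0029
   band 0.065 50 [0.6093 0.1746 0.064 ] 0.0046
scene large_pan_centre p 0.94 n 440 z pct [-0.005  0.063  0.103]
   grip mean [0.4897 0.2511 0.0884] dir 144.5 ext [-0.043  0.039] slope 19.0 mid top [0.4901 0.2512] z 0.088
floor n 244 z at centre 0.1177 tilt deg 0.67 down dir 74.0 res 0.0016
```

View pics/scene10.png

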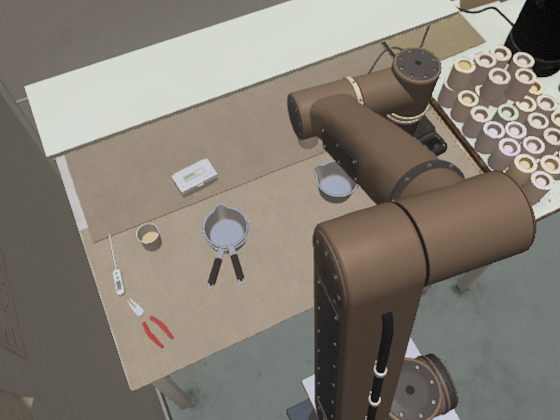

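View pics/side10.png

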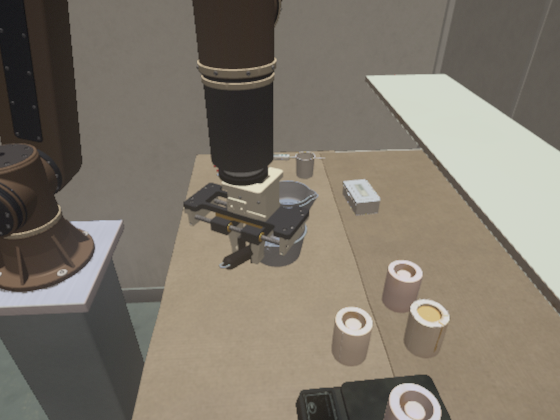

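>>> {"op": "step_arm", "data": {"motion": [[0.01,-0.02,0.012,0,0.04],[0.01,-0.05,0.03,0,0.1],[0.01,-0.085,0.05,0,0.17],[0.01,-0.12,0.07,0,0.245],[0.01,-0.155,0.09,0,0.32]]}}

```text
time_s: 17.98
tcp_pos: [0.5113, -0.0666, 0.2004]
eef_rot: [180.0, -0.0, -138.9]
contact_force: [1.3, 0.2, -3.0]
gripper_width: 0.0199
```

```bash
python3 tgt.py 0.5109,0.1334,.2,-159
```

```text
t 17.98 tcp [ 0.5113 -0.0666  0.2004] rot [ 1.7997e+02 -4.0000e-02 -1.3894e+02] F [ 1.31  0.19 -3.03] w 0.0199 j [ 14.4   7.6 -22.9  -0.  -59.5 -63.4]
[np.float64(-0.131), np.float64(0.1511), np.float64(0.0004), np.float64(0.35)]
```

>>> {"op": "step_arm", "data": {"motion": [[0.01,-0.028,0.033,0,0.075],[0.01,-0.058,0.067,0,0.155],[0.01,-0.088,0.102,0,0.235],[0.01,-0.115,0.133,0,0.31],[0.01,-0.131,0.151,0,0.35]]}}

```text
time_s: 18.6
tcp_pos: [0.5104, 0.1339, 0.2004]
eef_rot: [180.0, -0.1, -158.9]
contact_force: [0.1, -0.0, -2.9]
gripper_width: 0.0193
```

>>> {"op": "step_arm", "data": {"motion": [[0.01,0,0,0,0],[0.01,0,0,0,0]]}}

```text
time_s: 18.85
tcp_pos: [0.5104, 0.1317, 0.2004]
eef_rot: [-180.0, -0.1, -158.8]
contact_force: [0.6, -0.0, -1.5]
gripper_width: 0.0196
```

```bash
python3 tgt.py 0.5109,0.1334,.2,-159;  python3 plane.py scene .08 .22 .614 .173;python3 plane.py side .08 .22 .614 .173
python3 - <<'E'
from h import *
for n in ["wrist","side","scene"]:
    c=capture(n); im=c["image"][:,:,::-1]; cv2.imwrite(f"pics/{n}11.png",im)
    if n=="wrist": continue
    W=cloud(c).reshape(-1,3)
    for lo in np.arange(.12,.19,.006):
        k=(W[:,2]>lo)&(W[:,2]<lo+.006)&(np.hypot(W[:,0]-.614,W[:,1]-.173)<.078)
        k&=(W[:,0]>.565)
        if k.sum()>30: x,e=circ(W[k]); print(n,round(lo,3),k.sum(),x.round(4),e.round(4))
    y,x=(170,150) if n=="scene" else (110,200)
    cv2.imwrite(f"pics/{n}11c.png",cv2.resize(im[y:y+120,x:x+160],None,fx=5,fy=5))
E
```

```text
t 18.85 tcp [0.5104 0.1317 0.2004] rot [-1.7999e+02 -7.0000e-02 -1.5881e+02] F [ 0.56 -0.04 -1.46] w 0.0196 j [  35.8    8.7  -21.6   -0.   -59.8 -104.6]
[np.float64(-0.0011), np.float64(0.0014), np.float64(0.0004), np.float64(0.0034)]
floor n 0 z at centre 0.0 tilt deg 0.0 down dir 180.0 res nan
floor n 0 z at centre 0.0 tilt deg 0.0 down dir 180.0 res nan
side 0.12 69 [0.613  0.1707 0.0484] 0.0009
side 0.126 107 [0.6126 0.1695 0.0484] 0.0014
side 0.132 116 [0.6132 0.1695 0.0496] 0.0013
side 0.138 130 [0.6131 0.1695 0.0502] 0.0013
side 0.144 151 [0.6131 0.1697 0.0514] 0.0014
side 0.15 151 [0.6131 0.1697 0.0523] 0.0015
side 0.156 164 [0.6134 0.1696 0.0531] 0.0015
side 0.162 183 [0.6141 0.1698 0.0544] 0.0018
side 0.168 172 [0.6143 0.1691 0.0558] 0.0021
side 0.174 92 [0.614  0.1691 0.0568] 0.0023
  return _methods._mean(a, axis=axis, dtype=dtype,
  ret = ret.dtype.type(ret / rcount)
plane.py:13: RuntimeWarning: Mean of empty slice.
  print("floor n",len(f),"z at centre",q[2].round(4),"tilt deg",np.degrees(np.arctan(np.hypot(*q[:2]))).round(2),"down dir",np.degrees(np.arctan2(-q[1],-q[0])).round(0)%360,"res",e.mean().round(4))
  return _methods._mean(a, axis=axis, dtype=dtype,
  ret = ret.dtype.type(ret / rcount)
plane.py:13: RuntimeWarning: Mean of empty slice.
  print("floor n",len(f),"z at centre",q[2].round(4),"tilt deg",np.degrees(np.arctan(np.hypot(*q[:2]))).round(2),"down dir",np.degrees(np.arctan2(-q[1],-q[0])).round(0)%360,"res",e.mean().round(4))
```

View pics/scene11c.png

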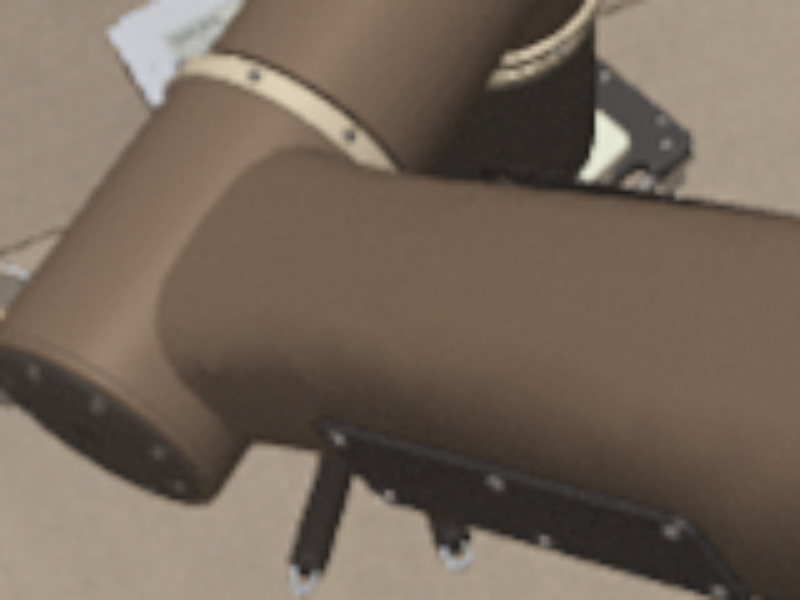

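View pics/side11c.png

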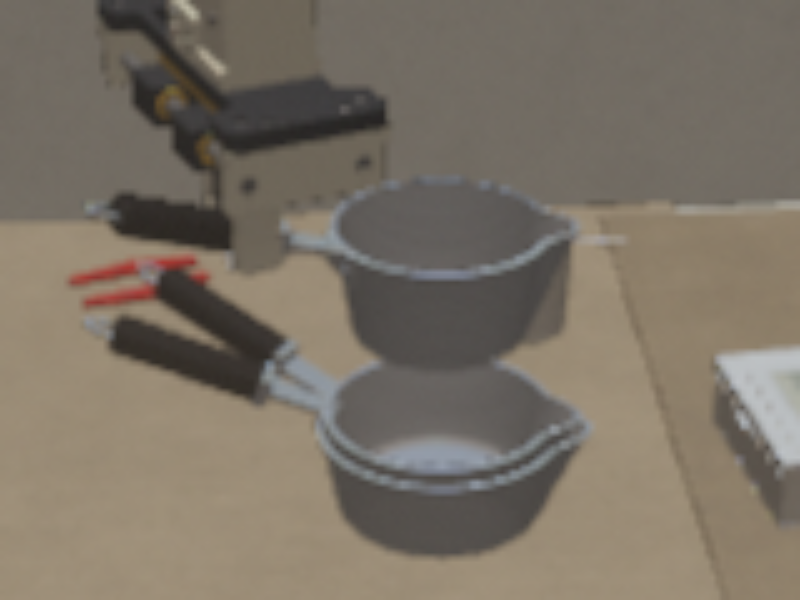

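View pics/wrist11.png

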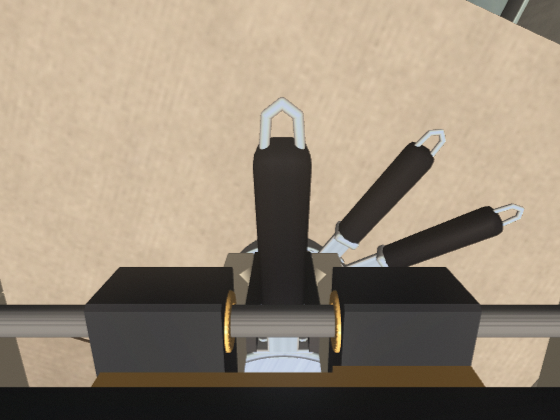

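```bash
python3 - <<'E'
from h import *
c=capture("side"); W=cloud(c).reshape(-1,3)
def spout(cx,cy,lo,hi):
    d=W[:,:2]-[cx,cy]; R=np.hypot(*d.T); A=np.degrees(np.arctan2(d[:,1],d[:,0]))
    m=(W[:,2]>lo)&(W[:,2]<hi)&(R<.09)&(R>.045)&(np.abs(A)<60)
    out=[]
    for b in range(-48,36,4):
        k=m&(A>=b)&(A<b+4)
        out.append((b+2, round(1000*np.percentile(R[k],85),1) if k.sum()>1 else None))
    a=np.array([o for o in out if o[1]]); w=np.clip(a[:,1]-(np.median(np.sort(a[:,1])[:6])+3.),0,None)
    print(out,"spout",(a[:,0]*w).sum()/w.sum())
print("middle");spout(.6143,.1716,.055,.064)
print("small"); spout(.6138,.1696,.17,.18); spout(.6138,.1696,.165,.178)
def hand(cx,cy,lo,hi,r0,r1):
    d=W[:,:2]-[cx,cy]; R=np.hypot(*d.T); A=np.degrees(np.arctan2(d[:,1],d[:,0]))%360
    m=(W[:,2]>lo)&(W[:,2]<hi)&(R<r1)&(R>r0)&(A>120)&(A<225); print(m.sum(),np.percentile(A[m],[5,50,95]).round(1) if m.sum() else None, W[m][:,2].mean().round(4))
hand(.6138,.1696,.185,.24,.135,.18); hand(.6143,.1716,.085,.13,.11,.17)
E
```

```text
middle
[(-46, np.float64(61.9)), (-42, np.float64(62.9)), (-38, np.float64(64.8)), (-34, None), (-30, np.float64(63.6)), (-26, np.float64(67.6)), (-22, np.float64(68.8)), (-18, np.float64(73.9)), (-14, None), (-10, np.float64(76.2)), (-6, np.float64(77.9)), (-2, None), (2, np.float64(70.4)), (6, np.float64(67.4)), (10, np.float64(63.2)), (14, np.float64(61.6)), (18, np.float64(60.6)), (22, None), (26, np.float64(61.6)), (30, np.float64(63.6)), (34, None)] spout -10.122448979591832
small
[(-46, np.float64(57.4)), (-42, np.float64(55.2)), (-38, np.float64(56.2)), (-34, np.float64(56.6)), (-30, None), (-26, np.float64(56.8)), (-22, np.float64(60.4)), (-18, np.float64(59.6)), (-14, np.float64(66.0)), (-10, np.float64(70.1)), (-6, np.float64(70.5)), (-2, np.float64(68.7)), (2, np.float64(68.5)), (6, np.float64(64.0)), (10, np.float64(64.8)), (14, np.float64(58.4)), (18, None), (22, np.float64(56.8)), (26, np.float64(55.4)), (30, None), (34, np.float64(57.6))] spout -3.6275862068965496
[(-46, np.float64(57.0)), (-42, np.float64(55.7)), (-38, np.float64(56.1)), (-34, np.float64(56.6)), (-30, None), (-26, np.float64(56.7)), (-22, np.float64(59.7)), (-18, np.float64(59.4)), (-14, np.float64(65.2)), (-10, np.float64(69.0)), (-6, np.float64(70.2)), (-2, np.float64(68.7)), (2, np.float64(68.1)), (6, np.float64(63.2)), (10, np.float64(63.9)), (14, np.float64(59.6)), (18, np.float64(55.3)), (22, np.float64(56.4)), (26, np.float64(55.1)), (30, np.float64(55.0)), (34, np.float64(57.4))] spout -3.470967741935485
162 [199.7 203.5 204.8] 0.2126
210 [145.3 171.9 175.2] 0.0935
```

```bash
python3 tgt.py 0.5096,0.1375,.155,-160.8
```

```text
t 19.15 tcp [0.5108 0.1315 0.201 ] rot [ 180.      0.   -158.89] F [ 0.03  0.88 -2.14] w 0.0196 j [  35.8    8.7  -21.6   -0.   -59.8 -104.7]
[np.float64(-0.001), np.float64(0.006), np.float64(0.046), np.float64(0.0333)]
```

>>> {"op": "step_arm", "data": {"motion": [[0.01,-0.0005,0.003,0,0.015],[0.01,-0.001,0.006,0.005,0.033],[0.01,-0.001,0.006,0.02,0.033],[0.01,-0.001,0.006,0.035,0.033],[0.01,-0.001,0.006,0.046,0.033]]}}

```text
time_s: 19.77
tcp_pos: [0.509, 0.1377, 0.1532]
eef_rot: [-180.0, -0.1, -160.7]
contact_force: [0.1, -0.9, -2.4]
gripper_width: 0.0199
```

>>> {"op": "step_arm", "data": {"motion": [[0.01,0,0,0,0],[0.01,0,0,0,0]]}}

```text
time_s: 20.02
tcp_pos: [0.5098, 0.1381, 0.1551]
eef_rot: [-180.0, 0.0, -160.7]
contact_force: [0.4, 0.2, -2.1]
gripper_width: 0.0193
```

```bash
python3 tgt.py 0.5096,0.1375,.12,-160.8
cat > two.py <<'E'
from h import *
import sys
z0,z1=float(sys.argv[1]),float(sys.argv[2])
c=capture("side"); im=c["image"][:,:,::-1]; cv2.imwrite(f"pics/{sys.argv[3]}.png",cv2.resize(im[110:230,200:360],None,fx=5,fy=5))
W=cloud(c).reshape(-1,3)
for lo in np.arange(z0,z1,.006):
    k=(W[:,2]>lo)&(W[:,2]<lo+.006)&(np.hypot(W[:,0]-.614,W[:,1]-.173)<.078)&(W[:,0]>.565)
    if k.sum()>30: x,e=circ(W[k]); print(round(lo,3),k.sum(),x.round(4),e.round(4))
E
python3 two.py .04 .15 side12
```

```text
t 20.02 tcp [0.5098 0.1381 0.1551] rot [-1.7999e+02  2.0000e-02 -1.6073e+02] F [ 0.41  0.2  -2.1 ] w 0.0193 j [  36.5   11.4  -25.     0.   -53.7 -107.2]
[np.float64(0.0004), np.float64(-0.0005), np.float64(0.0351), np.float64(0.0012)]
0.04 84 [0.6148 0.1672 0.061 ] 0.0023
0.046 106 [0.6155 0.167  0.0606] 0.0039
0.052 125 [0.6171 0.1684 0.0612] 0.0039
0.058 101 [0.6143 0.1738 0.064 ] 0.0027
0.07 56 [0.6129 0.174  0.0473] 0.001
0.076 93 [0.6134 0.1728 0.0479] 0.0013
0.082 109 [0.6132 0.173  0.0484] 0.0013
0.088 116 [0.6133 0.1731 0.0493] 0.0013
0.094 128 [0.6137 0.173  0.0503] 0.0014
0.1 134 [0.6135 0.1727 0.0514] 0.0016
0.106 152 [0.6138 0.1731 0.0523] 0.0014
0.112 156 [0.6137 0.1728 0.0533] 0.0016
0.118 174 [0.6141 0.1732 0.0546] 0.0018
0.124 173 [0.6149 0.1724 0.0564] 0.0026
```

View pics/side12.png

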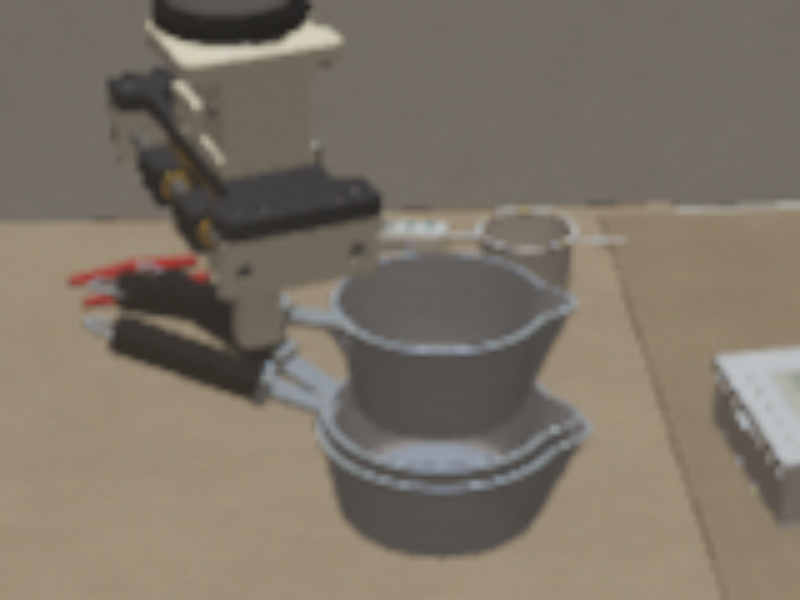

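>>> {"op": "step_arm", "data": {"motion": [[0.01,0,-0.0005,0.01,0],[0.01,0,-0.0005,0.02,0],[0.01,0,-0.0005,0.03,0],[0.01,0,-0.0005,0.038,0],[0.01,0,-0.0005,0.042,0]]}}

```text
time_s: 20.7
tcp_pos: [0.5095, 0.1374, 0.1122]
eef_rot: [-180.0, -0.1, -160.7]
contact_force: [-0.2, 0.8, -3.1]
gripper_width: 0.0195
```

>>> {"op": "step_arm", "data": {"motion": [[0.01,0,0,0.003,0],[0.01,0,0,0.006,0],[0.01,0,0,0.009,0],[0.01,0,0,0.009,0]]}}

```text
time_s: 21.2
tcp_pos: [0.5096, 0.1375, 0.1038]
eef_rot: [-180.0, -0.0, -160.7]
contact_force: [0.5, 0.5, -2.2]
gripper_width: 0.0195
```

```bash
python3 tgt.py 0.5096,0.1375,.095,-160.8
python3 two.py .04 .15 side13
```

```text
t 21.2 tcp [0.5096 0.1375 0.1038] rot [-1.8000e+02 -2.0000e-02 -1.6074e+02] F [ 0.5   0.49 -2.2 ] w 0.0195 j [  36.4   14.8  -28.4   -0.   -46.8 -107.1]
[np.float64(0.0), np.float64(-0.0), np.float64(0.0088), np.float64(0.001)]
0.04 137 [0.6153 0.1638 0.058 ] 0.0025
0.046 158 [0.6147 0.1646 0.058 ] 0.0038
0.052 214 [0.6139 0.1658 0.0573] 0.0046
0.058 229 [0.6151 0.1684 0.0563] 0.0042
0.064 155 [0.614  0.1723 0.0541] 0.0018
0.07 125 [0.6144 0.1719 0.0553] 0.0021
0.076 122 [0.615  0.1725 0.0567] 0.0028
```

View pics/side13.png

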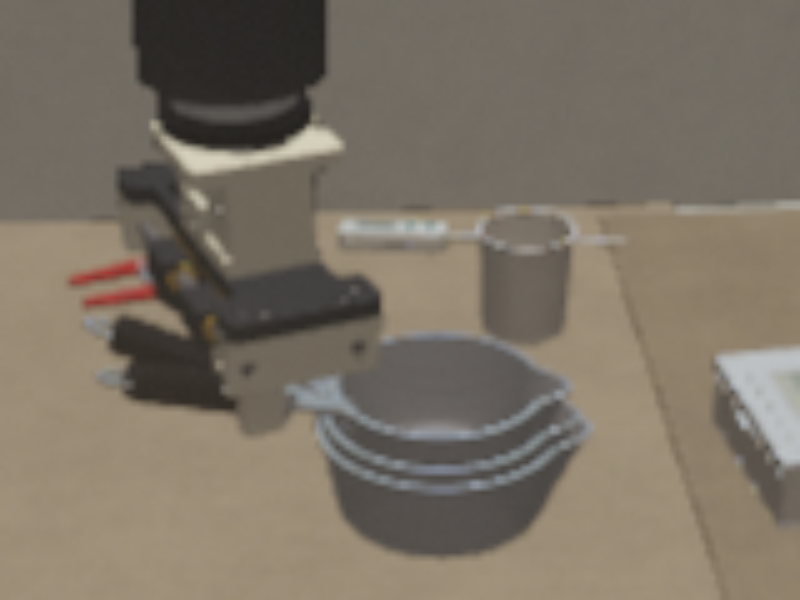

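>>> {"op": "step_arm", "data": {"motion": [[0.01,0,0,0.002,0],[0.01,0,0,0.004,0],[0.01,0,0,0.006,0],[0.01,0,0,0.007,0],[0.01,0,0,0.007,0]]}}

```text
time_s: 21.88
tcp_pos: [0.5097, 0.1376, 0.0969]
eef_rot: [-180.0, -0.0, -160.7]
contact_force: [0.7, 0.3, -2.3]
gripper_width: 0.0197
```

>>> {"op": "step_arm", "data": {"motion": [[0.01,0,0,0.0015,0],[0.01,0,0,0.0015,0]]}}

```text
time_s: 22.12
tcp_pos: [0.5097, 0.1376, 0.0954]
eef_rot: [180.0, 0.0, -160.7]
contact_force: [0.1, -0.3, -2.2]
gripper_width: 0.0198
```

```bash
python3 tgt.py
python3 two.py .04 .15 side14
```

```text
t 22.12 tcp [0.5097 0.1376 0.0954] rot [ 180.      0.   -160.74] F [ 0.14 -0.28 -2.23] w 0.0198 j [  36.4   15.5  -28.9   -0.   -45.6 -107.1]
0.04 136 [0.6149 0.1642 0.0587] 0.0027
0.046 169 [0.6139 0.1652 0.0587] 0.0036
0.052 210 [0.6148 0.1664 0.0586] 0.0039
0.058 214 [0.616  0.1694 0.0567] 0.004
0.064 161 [0.6149 0.1717 0.0561] 0.0027
0.07 31 [0.6149 0.171  0.0566] 0.0022
```

View pics/side14.png

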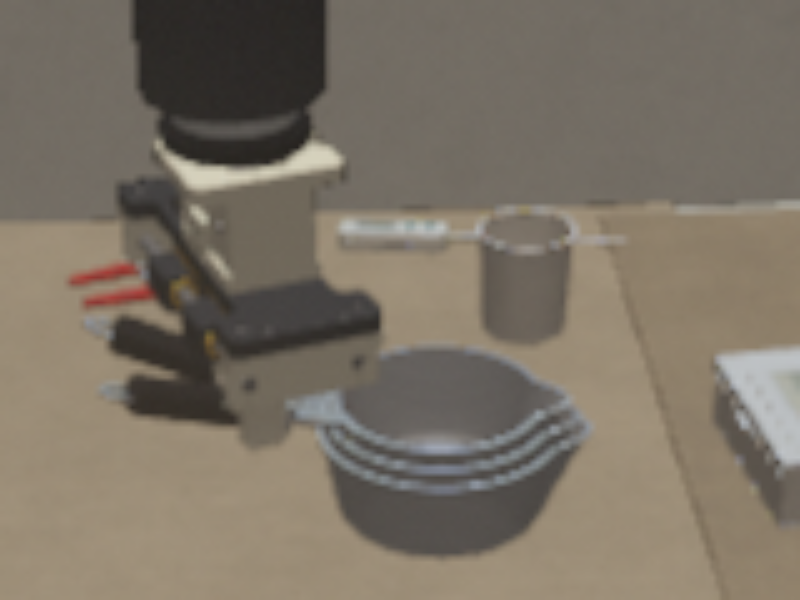

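>>> {"op": "step_arm", "data": {"motion": [[0.01,0,0,0.0007,0],[0.01,0,0,0.0014,0],[0.01,0,0,0.0014,0]]}}

```text
time_s: 22.55
tcp_pos: [0.5097, 0.1375, 0.0946]
eef_rot: [-180.0, 0.0, -160.7]
contact_force: [-3.2, -1.4, 6.3]
gripper_width: 0.0196
```

>>> {"op": "step_arm", "data": {"motion": [[0.025,0,0,0,0],[0.025,0,0,0,0],[0.025,0,0,0,0]], "newtons": 5}}

```text
time_s: 22.92
tcp_pos: [0.5099, 0.1377, 0.094]
eef_rot: [180.0, 0.0, -160.7]
contact_force: [0.2, 0.0, -0.1]
gripper_width: 0.0251
```

```bash
python3 tgt.py
python3 two.py .04 .15 side15; python3 - <<'E'
from h import *
c=capture("wrist"); cv2.imwrite("pics/wrist15.png",c["image"][:,:,::-1])
E
```

```text
t 22.93 tcp [0.5099 0.1377 0.094 ] rot [ 1.8000e+02  1.0000e-02 -1.6074e+02] F [ 0.2   0.05 -0.13] w 0.0251 j [  36.4   15.6  -29.     0.   -45.4 -107.1]
0.04 136 [0.6147 0.1643 0.0583] 0.0023
0.046 168 [0.615  0.1648 0.0589] 0.0034
0.052 208 [0.6144 0.1664 0.0583] 0.0038
0.058 214 [0.6164 0.1693 0.0571] 0.004
0.064 155 [0.6154 0.172  0.056 ] 0.0026
```

View pics/wrist15.png

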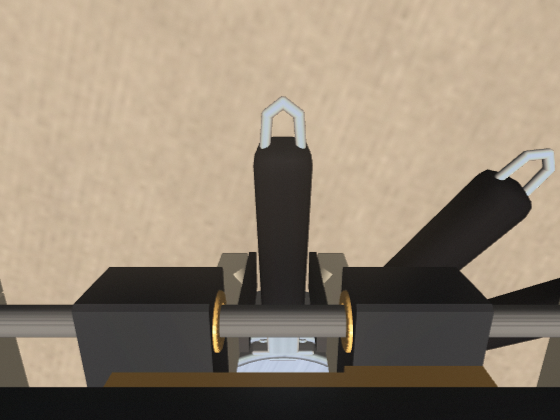

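View pics/side15.png

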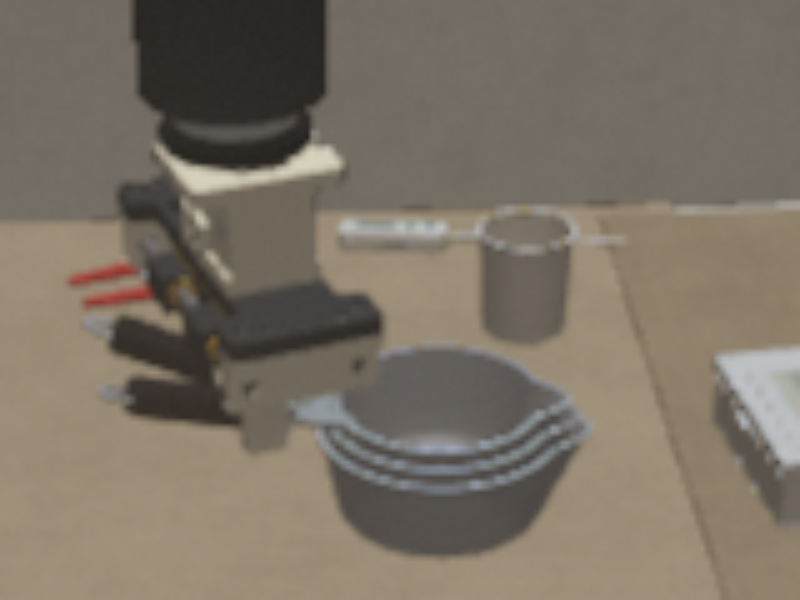

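Released with both pads clear of the grip; the pans look nested, with no contact force. I'll lift straight up and move aside for a check.

>>> {"op": "step_arm", "data": {"motion": [[0.025,0,0,-0.004,0],[0.025,0,0,-0.015,0],[0.025,0,0,-0.04,0],[0.025,0,0,-0.09,0],[0.03,0,0,-0.14,0]]}}

```text
time_s: 23.65
tcp_pos: [0.5095, 0.1374, 0.2363]
eef_rot: [-180.0, 0.0, -160.7]
contact_force: [0.8, 0.7, -0.5]
gripper_width: 0.029
```

```bash
python3 tgt.py .5,-.2,.25,-160
```

```text
t 23.65 tcp [0.5095 0.1374 0.2363] rot [-1.7999e+02  2.0000e-02 -1.6073e+02] F [ 0.8   0.72 -0.51] w 0.029 j [  36.4    7.   -18.6    0.   -64.4 -107.1]
[np.float64(0.1203), np.float64(-0.3153), np.float64(-0.0137), np.float64(-0.0127)]
```

>>> {"op": "step_arm", "data": {"motion": [[0.03,0.021,-0.055,0,0],[0.03,0.042,-0.11,-0.01,0],[0.03,0.063,-0.165,-0.01,0],[0.03,0.084,-0.22,-0.01,0],[0.03,0.105,-0.275,-0.01,0]]}}

```text
time_s: 24.28
tcp_pos: [0.501, -0.1585, 0.2453]
eef_rot: [-180.0, 0.1, -160.7]
contact_force: [1.4, 0.9, 0.7]
gripper_width: 0.03
```

>>> {"op": "step_arm", "data": {"motion": [[0.03,0,0,0,0],[0.03,0,0,0,0]]}}

```text
time_s: 24.52
tcp_pos: [0.5012, -0.1569, 0.2446]
eef_rot: [-180.0, 0.0, -160.8]
contact_force: [-0.4, 0.5, -0.1]
gripper_width: 0.0299
```

```bash
cat > fin.py <<'E'
from h import *
for n in ["scene","side"]:
    c=capture(n); im=c["image"][:,:,::-1]
    y,x=(170,150) if n=="scene" else (110,200)
    cv2.imwrite(f"pics/{n}16.png",cv2.resize(im[y:y+120,x:x+160],None,fx=5,fy=5))
    W=cloud(c).reshape(-1,3); g=im.max(2).reshape(-1)
    cx,cy=.6143,.1725
    # floor of small pan
    f=W[(np.hypot(W[:,0]-cx,W[:,1]-cy)<.036)&(W[:,2]<.03)]
    for _ in range(4):
        A=np.c_[f[:,0]-cx,f[:,1]-cy,np.ones(len(f))]; q=np.linalg.lstsq(A,f[:,2],rcond=None)[0]; e=np.abs(A@q-f[:,2]); f=f[e<max(.003,2.5*np.median(e))]
    print(n,"small floor z",q[2].round(4),"(expect .012) tilt",np.degrees(np.hypot(*q[:2])).round(2),len(f))
    d=W[:,:2]-[cx,cy]; R=np.hypot(*d.T); A=np.degrees(np.arctan2(d[:,1],d[:,0]))%360
    zz=W[:,2]-.364*(R-.139)
    m=(R>.1)&(R<.175)&(zz>.06)&(zz<.13)&(A>120)&(A<225)&(g<70)
    h=np.histogram(A[m],bins=np.arange(135,215,3)); print(list(zip(h[1][:-1].tolist(),h[0].tolist())))
    for a0,a1 in [(138,158),(163,183),(188,208)]:
        k=m&(A>a0)&(A<a1); print("  grip",a0,k.sum(),"ang",np.median(A[k]).round(1),"top z@139",np.percentile(zz[k],[50,90]).round(4))
    for l in ["large_pan_centre","middle_pan_centre","small_pan_centre","large_pan_grip","middle_pan_grip","small_pan_grip","mould_near","dosing_cup"]:
        t=spotter.tip_of(n,l); print(l,[(round(d["p"],2),[round(float(v),4) for v in d["location"]]) for d in t[:2]])
E
python3 fin.py; python3 strap.py side | head -12
```

```text
scene small floor z 0.0119 (expect .012) tilt 0.33 333
[(135, 0), (138, 0), (141, 1), (144, 52), (147, 60), (150, 22), (153, 0), (156, 0), (159, 0), (162, 0), (165, 4), (168, 56), (171, 57), (174, 10), (177, 0), (180, 0), (183, 0), (186, 0), (189, 0), (192, 14), (195, 75), (198, 59), (201, 6), (204, 0), (207, 0), (210, 0)]
  grip 138 135 ang 147.9 top z@139 [0.0881 0.0913]
  grip 163 127 ang 171.2 top z@139 [0.0981 0.1008]
  grip 188 154 ang 197.4 top z@139 [0.1072 0.1105]
large_pan_centre []
middle_pan_centre [(0.6, [0.6155, 0.1759, 0.0325]), (0.46, [0.6154, 0.1705, 0.0418])]
small_pan_centre [(0.81, [0.6135, 0.171, 0.038])]
large_pan_grip [(0.87, [0.496, 0.2545, 0.0779])]
middle_pan_grip [(0.63, [0.4768, 0.1957, 0.0921])]
small_pan_grip [(0.76, [0.4856, 0.1304, 0.095])]
mould_near []
dosing_cup [(0.58, [0.6887, 0.3818, 0.0])]
side small floor z 0.0 (expect .012) tilt 0.0 0
[(135, 0), (138, 0), (141, 0), (144, 0), (147, 0), (150, 0), (153, 0), (156, 0), (159, 0), (162, 0), (165, 0), (168, 0), (171, 0), (174, 0), (177, 0), (180, 0), (183, 0), (186, 0), (189, 0), (192, 0), (195, 0), (
[... 618 characters left out ...]
5, 54), (41, 56)]
   0.064 [(-67, 57), (-61, 59), (-55, 58), (-49, 58), (-43, 58), (-37, 57), (-31, 59), (-25, 58), (-19, 65), (-13, 70), (-7, 72), (-1, 72), (5, 68), (11, 61), (17, 57), (23, 58), (29, 57), (35, 59), (41, 58)]
   0.072 []
  return _methods._mean(a, axis=axis, dtype=dtype,
  ret = ret.dtype.type(ret / rcount)
Traceback (most recent call last):
  File "fin.py", line 18, in <module>
    k=m&(A>a0)&(A<a1); print("  grip",a0,k.sum(),"ang",np.median(A[k]).round(1),"top z@139",np.percentile(zz[k],[50,90]).round(4))
                                                                                            ~~~~~~~~~~~~~^^^^^^^^^^^^^^^
IndexError: index -1 is out of bounds for axis 0 with size 0
```

View pics/scene16.png

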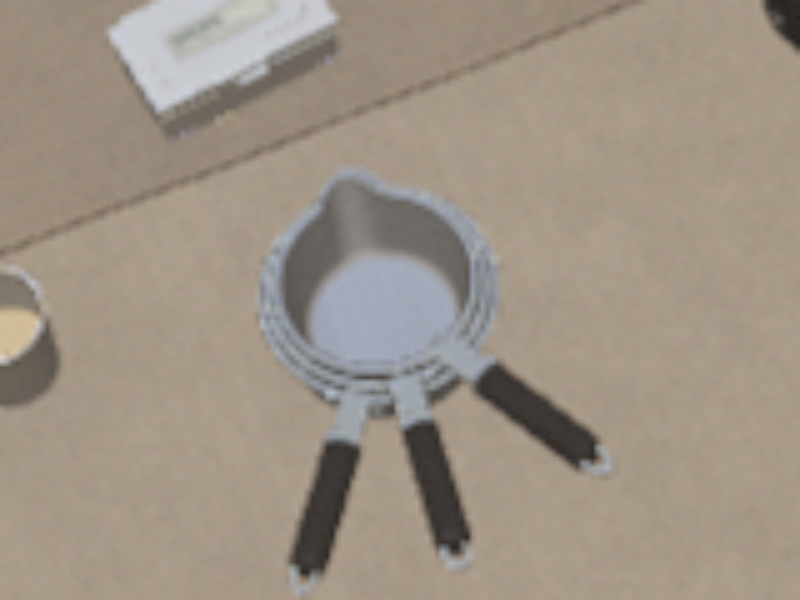

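View pics/side16.png

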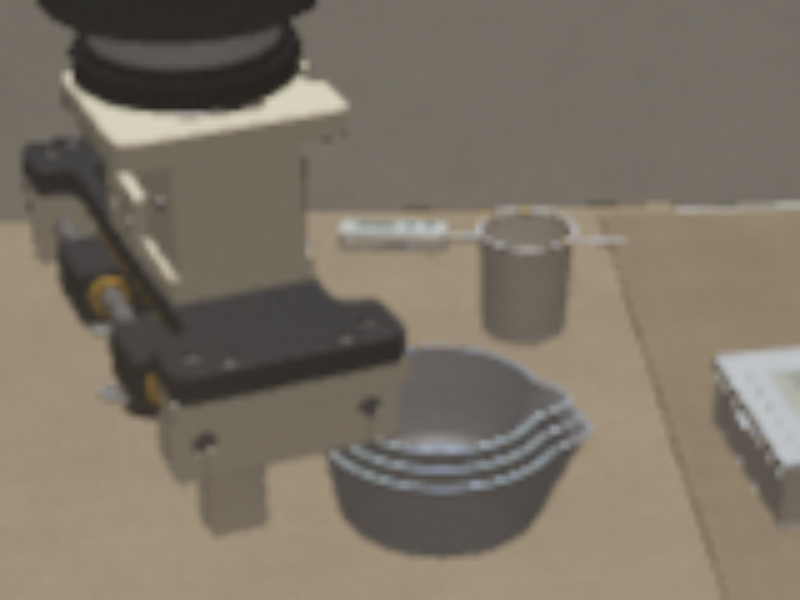

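```bash
python3 -c "
from plant import workorder
print(workorder.close_job())"
```

```text
the job is handed in; nothing more can be done
None
```

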